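Pack the balcony tool caddy

TASK

Pack the loose drilling things (whichever of wooden block, black bit case, steel punch and drill battery lie on the bench) into the grey rolling caddy: first push its red brake lever fully down to lock it, then pull the orange drop-front fully open and put them all inside the bin. Then, with the brake still locked, push the drop-front fully shut, flick the brake lever fully up to release it, and roll the caddy back to its home against the stop; leave the bowl and the drill where they are.

Things in the scene. Friction and masses are not known exactly. Their poses are not given: they have to be found in the camera images.
- brake (a joint): red brake lever on the caddy's front: 0 = up (released; the arm points 40 degrees above level, out from the front), 0.80 = fully down (locked; arm 6 degrees below level). Moves freely between, stiff hinge (about 2.5 N at the pad), stays where it is left. When down, its dark pawl drops in front of a fixed yellow keeper post (30 mm wide, 50 mm high, standing under the lever 14 to 28 mm out from the front wall) and the caddy cannot roll home (about 6 mm of play)
- brake_hinge (a point): axis of the brake lever, 52 mm above the bench, on the caddy's front face; the axis runs along the caddy's x
- brake_pad (a point): centre of the top face of the lever's toe pad, 88 mm out from the lever axis along the arm and 10 mm above the arm's centre line; the pad is 26 mm wide along the caddy's x, 28 mm along the arm, 14 mm thick. When locked the pad's underside is about 30 mm above the bench; free space on both sides of it
- flap (a joint): orange drop-front of the caddy, hinged along its lower edge on top of the front wall: 0 = closed (leaning back 55 degrees from upright, covering the bin), 1.55 = fully open (leaning forward, outwards, 34 degrees past upright). Friction hinge, stays where it is left; about 5 N at the handle moves it
- flap_hinge (a point): middle of the flap's hinge line, 91 mm above the bench; the line runs along the caddy's x
- flap_handle (a point): middle of the steel handle bar, 12 mm thick and round, 110 mm long parallel to the hinge, held on two end struts in the flap's plane 40 mm beyond its free edge, 223 mm from the hinge line. Closed it is about 220 mm above the bench beyond the back wall's top; open about 275 mm above the bench on the front side
- caddy (a joint): roll of the caddy on its rails: 0 = at the loading place (start), 0.10 = home, fully rolled back against its stop; it rolls towards its back, the caddy's -y; about 3 N moves it when the brake is up
- caddy_in (a point): centre of the bin's inner floor, 34 mm above the bench; x along the hinge and the long side, y towards the open front (where the flap and the lever are), z up. Grey bin, inside 300 mm (x) by 138 mm (y), walls 6 mm; front and side walls reach 85 mm above the bench, back wall 185 mm. The front wall's outer face is 75 mm from this point towards +y
- caddy_front (a point): bare spot to push on, on the outer face of the front wall, 65 mm above the bench, 60 mm to +x of the middle (the lever is 60 mm to -x)
- wood_block: pale wooden block 100 x 45 x 40 mm (x y z), 110 g; lies flat, own x along its length, own z up; origin: centre of its underside; may be absent (None)
- bit_case: black drill-bit case with flip-top lid (lid shut and fast) 110 x 56 x 36 mm, 220 g; lies flat, own x along its length, own z up; origin: centre of its underside; may be absent (None)
- punch: steel punch, square shank 84 x 16 x 16 mm with a thinner 36 x 10 x 10 mm tip towards its own +x, 120 mm in all, 160 g; the shank's middle is 18 mm to -x of the origin; lies flat, own x along its length, own z up; origin: centre of its underside; may be absent (None)
- battery: grey drill battery pack with a yellow band, 90 x 54 x 42 mm, with a 50 x 30 mm black foot on top to 54 mm, 340 g; lies flat, own x along its length, own z up; origin: centre of its underside; may be absent (None)
- bowl: small aluminium bowl, 96 mm across, 40 mm high, standing among the things; leave alone; origin: centre of its underside
- drill: teal and black cordless drill lying on its side, 215 mm long plus its handle, about 65 mm high; leave alone; origin: under the middle of its barrel
Things that resemble listed ones, but are neither listed nor needed, are in the scene too. Leave any blue or pink look-alike of the battery alone. Of the things that look like the bit_case, the smaller one is meant.

How it is judged:
By the outcome, as a careful person would: the job done as asked, in the order asked, and still so for the second after the job is handed in, with the robot touching nothing.
Of wood_block, bit_case, punch, battery only 2 to 3 are there at a start; the rules pass over those that are not, and their reading is None.
At some moment in a run one of wood_block, bit_case, punch, battery may be knocked a few centimetres aside while the robot is not near it.
It also fails if it takes over 210 s, if anything falls off the work surface, if the arm or the gripper's body presses on something with over 40 N, if the wrist force passes 120 N, or if a joint passes its speed limit or range.

ROBOT

A 6-joint arm with a two-finger parallel gripper is mounted at the origin on the work surface. World frame = base frame: x ahead of the robot, y to its left, z up, the work surface at z = 0. Lengths are in m, angles in rad, forces in N, time in s.
With the tool pointing down it reaches from about 0.25 to 0.775 m from the base axis. Payload 4 kg.
Tool frame: the origin (TCP) lies on the centre line of the jaws, within the pads' length; the fingertips stand 8 mm ahead of it and the grasp point (between the pads) lies 11 mm behind it; z points along the fingers, y is the direction in which the jaws open and shut (so a half turn about z gives the same grasp; the last joint's range is limited). The gripper opens to 94 mm and grips with 3 to 60 N. Pads are 16 mm wide; open, the fingers measure 119 mm over their backs; the gripper's body (75 mm by 177 mm) begins 78 mm behind the grasp point.
Start: joints at [-1.388, 0.087, 1.371, -0, 1.684, -0.103], TCP at [0.155, -0.528, 0.214] pointing down, gripper open.
Joint ranges: [-3.1, 3.1], [-0.76, 2.03], [0.27, 2.55], [-1.08, 4.22], [0.17, 2.65], [-2.57, 2.57]. Speed limits (rad/s): [2.79, 2.79, 3.14, 3.14, 3.14, 3.14].

INTERFACE

Orientations are given as [roll, pitch, yaw] about the fixed x, y, z axes, in that order (R = Rz(yaw) Ry(pitch) Rx(roll)).
In Python, from bench import * gives the robot as it stands.
- The arm moves only by the tool step_arm, never from a script. Its argument "steps" is a list of rows, each an object of numbers: "jaw": the opening, from 0 (shut) to 1 (fully open); "tx", "ty", "tz": the shift along the tool's x, y, z in m; "ax", "ay", "az": the turn, a rotation vector about the tool's x, y, z in rad. In form: [{"jaw": .., "tx": .., "ty": .., "tz": .., "ax": .., "ay": .., "az": ..}, ...]. A call has 1 to 8 rows; each row is the pose to reach, as a shift and turn from the pose measured when the call began, along the tool's axes at that moment; what a row does not reach only later rows make up. A row lasts 1/10 s, in which the tool goes at most 50 mm and 8.59 degrees, less where a joint would pass 70% of its speed; a pose out of reach is approached as far as the arm can. A call with a gripper value outside its range is refused whole. The fingers move at their own pace and stop on an object; the grip force is fixed at half the most. Time passes only in rows, so rows that repeat a pose let the fingers close. It gives the time, the measured TCP pose, the force and the opening at its end, in the units of the state.
- get_obs(): the state, without advancing time (a new reading comes with each control period).
- snapshot(name): name is "side" or "top" or "wrist"; returns (picture, depth): 420x560x3 uint8, red, green, blue; 420x560 float32, m along the optical axis (not along the pixel's ray), 0 where there is no reading.
- camera_model(name): a dict with "intrinsics" (3x3 intrinsics, pixels), "origin" and "orientation" of the camera in the world. Camera axes: x right, y down, z forward; pixel columns grow to the right and rows downward; lengths in m; the calibration is good to about 2 mm. A picture is of the moment at which its call begins: read the wrist's pose just before it. camera_model takes no time and is no camera call; for the wrist camera it gives the pose at the moment of the call.
- close_job(): hands the job in, once; it reports no verdict.
Trained networks look in the newest picture that a camera, given by its name, has taken for a name from the list of things; names that differ only in an ending like _2 or _b are one class to them, and where a whole thing is asked for, a point or a joint stands for the part that bears it (a point fixed in the world has none). Each returns a list of dicts, best first, with "confidence" (0 to 1); they miss things now and then, are a little off and sometimes report something else, mostly with a low value. They report only what shows in the picture. A call takes as long as a camera call. They do not tell look-alikes from the thing itself.
- silhouettes(camera, query): "pixels" (420x560 bool, what is visible of it) and "rect" ([left, top, right, bottom] in pixels, round what is visible of it).
The state is a dict: "time": time; "joint_positions": joint angles; "qvel": joint speeds; "joint_torque": joint torques, N m; "tool_pos": TCP position; "ee_rot": TCP orientation; "wrist_force": force on the tool from outside, world axes, zero at the start; "wrist_torque": the same for the moment, N m; "width": finger opening in m.
Only numpy, scipy, OpenCV 4.12 (cv2) and the standard library are available. Lean on these libraries where they do the work, as an engineer would, in place of code of your own. Each camera call takes 0.05 s, during which the arm holds its last target. There are 200 camera calls.

## Working session

There is one attempt and no reset: what is moved stays moved. The work goes in short steps, Python scripts to look and compute and a tool call to move; the robot and the scene stay as the last step left them, time stands still between calls to the robot, and variables do not carry over. Pictures are saved under pics/ and viewed, about 12 in all and at most 16, crops included, and the job is handed in when it is done.

Besides the shell and the picture viewer there is one more tool, called after "Request:" in YAML: its name, and indented under it one key for each argument. step_arm: Moves the arm, as the interface text tells. Its arguments: {"type":"object","properties":{"steps":{"type":"array"}},"required":["steps"]}

```bash
ls; mkdir -p pics
cat > h.py <<'E'
from bench import *
import numpy as np, cv2
from scipy.spatial.transform import Rotation as R
def save(n,img): cv2.imwrite('pics/'+n+'.png',img[:,:,::-1])
def cloud(cam,d):
    m=camera_model(cam);K=np.array(m['intrinsics']);o=np.array(m['origin']);Q=np.array(m['orientation'])
    if Q.shape!=(3,3): Q=R.from_euler('xyz',Q).as_matrix()
    v,u=np.mgrid[:420,:560]
    p=np.stack([(u-K[0,2])/K[0,0]*d,(v-K[1,2])/K[1,1]*d,d],-1)
    P=p@Q.T+o; P[d==0]=np.nan; return P
def st():
    s=get_obs();print('t',round(s['time'],2),'p',np.round(s['tool_pos'],4),'rpy',np.round(s['ee_rot'],3),'F',np.round(s['wrist_force'],1),'w',round(s['width'],4),'q',np.round(s['joint_positions'],2));return s
E
python3 - <<'E'
from h import *
st()
for c in ('top','side'):
    im,d=snapshot(c);save(c+'0',im);print(camera_model(c))
    np.save(c+'0.npy',d);P=cloud(c,d)
    for q in ['wood_block','bit_case','punch','battery','bowl','drill','brake','flap','caddy','flap_handle']:
        for r in silhouettes(c,q):
            if r['confidence']<.2: continue
            p=P[r['pixels']];print(c,q,round(r['confidence'],2),np.round(r['rect']),np.round(np.nanmedian(p,0),3),np.round(np.nanmin(p,0),3),np.round(np.nanmax(p,0),3))
E
```

```text
pics
t 0.0 p [ 0.155  -0.5272  0.2123] rpy [-3.139 -0.     0.286] F [0.8 0.6 0.4] w 0.0939 q [-1.39  0.09  1.37  0.    1.68 -0.1 ]
{'intrinsics': array([[410.82694849,   0.        , 275.14541621],
       [  0.        , 410.82694849, 211.58000174],
       [  0.        ,   0.        ,   1.        ]]), 'origin': array([0.42806132, 0.13814902, 1.38639878]), 'orientation': array([-3.02353406, -0.00643255, -1.55677664])}
top wood_block 0.65 [327. 173. 432. 274.] [ 0.539 -0.194  0.153] [ 0.385 -0.374 -0.004] [ 0.735 -0.036  0.239]
top bit_case 0.95 [179. 216. 206. 252.] [0.504 0.408 0.035] [ 0.448  0.37  -0.002] [0.563 0.448 0.046]
top bit_case 0.59 [120. 266. 172. 288.] [0.373 0.551 0.049] [0.333 0.477 0.016] [0.411 0.63  0.057]
top punch 0.68 [330. 238. 352. 239.] [ 0.49  -0.073  0.097] [ 0.479 -0.109 -0.004] [ 0.501 -0.038  0.128]
top battery 0.91 [258. 245. 285. 273.] [0.435 0.14  0.043] [0.387 0.094 0.033] [0.481 0.182 0.063]
top battery 0.85 [305. 264. 329. 296.] [ 0.367 -0.005  0.043] [ 0.316 -0.046 -0.001] [0.418 0.032 0.06 ]
top bowl 0.79 [214. 201. 240. 230.] [0.577 0.289 0.016] [
[... 1724 characters left out ...]
12. 221.] [0.57  0.303 0.02 ] [ 0.528  0.235 -0.002] [0.621 0.334 0.043]
side drill 0.83 [283. 231. 352. 289.] [0.752 0.055 0.047] [ 0.606  0.01  -0.007] [0.809 0.213 0.066]
side brake 0.46 [220. 245. 235. 267.] [ 0.489 -0.065  0.095] [ 0.428 -0.103 -0.007] [0.504 0.067 0.123]
side flap 0.64 [162. 257. 281. 306.] [ 0.55  -0.218  0.169] [ 0.312 -0.309 -0.003] [ 0.7   -0.047  0.236]
side flap 0.59 [287. 201. 311. 224.] [0.569 0.302 0.02 ] [ 0.518  0.235 -0.006] [0.618 0.378 0.043]
side caddy 0.63 [158. 246. 286. 351.] [ 0.566 -0.265  0.122] [ 0.247 -0.309 -0.009] [0.703 0.04  0.236]
side flap_handle 0.71 [158. 258. 278. 307.] [ 0.548 -0.218  0.169] [ 0.274 -0.309 -0.008] [ 0.698 -0.118  0.236]
```

Run:
```python
import cv2
a=cv2.imread('pics/top0.png')[130:310,95:445];cv2.imwrite('pics/topc.png',cv2.resize(a,None,fx=2.28,fy=2.28,interpolation=cv2.INTER_CUBIC))
a=cv2.imread('pics/side0.png')[130:370,140:400];cv2.imwrite('pics/sidec.png',cv2.resize(a,None,fx=2.4,fy=2.4,interpolation=cv2.INTER_CUBIC))
```

```text
(no output)
```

View pics/topc.png

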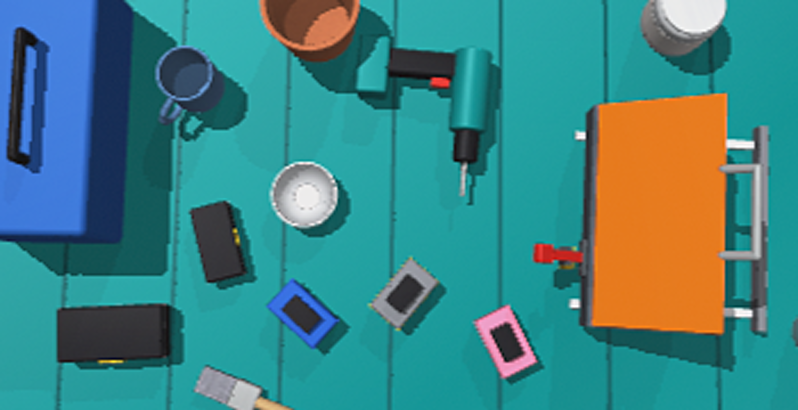

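View pics/sidec.png

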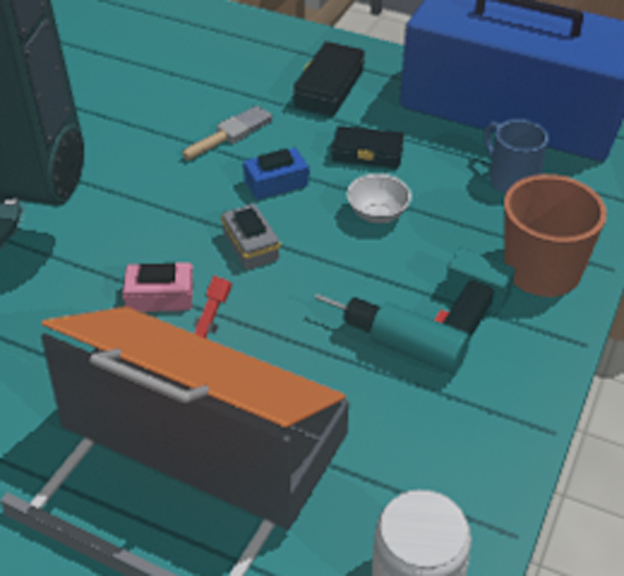

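The grey battery (top crop 405,292) and the small black bit case (217,242) are targets. The look-alikes are the blue (303,313) and pink (505,342) batteries and the larger case (113,333). I see no wood block or punch yet; the paint brush is at (240,390). Next I'll measure the caddy frame and the things.

```bash
python3 - <<'E'
from h import *
im=cv2.imread('pics/top0.png')[:,:,::-1];d=np.load('top0.npy');P=cloud('top',d)
hsv=cv2.cvtColor(np.ascontiguousarray(im),cv2.COLOR_RGB2HSV)
H,S,V=[hsv[...,i].astype(int) for i in range(3)]
reg=np.zeros(H.shape,bool);reg[160:290,320:440]=1
o=reg&(H>8)&(H<20)&(S>150)&(V>100); o=cv2.erode(o.astype(np.uint8),np.ones((3,3)))>0
p=P[o];p=p[~np.isnan(p[:,0])]
c=p.mean(0);n=np.linalg.svd(p-c)[2][2];print('flap',c,n*np.sign(n[2]),'tilt',np.degrees(np.arccos(abs(n[2]))))
r=cv2.minAreaRect(p[:,:2].astype(np.float32));print('rect',r,cv2.boxPoints(r))
rd=reg&((H<6)|(H>174))&(S>150)&(V>80);p=P[rd];print('red',np.round(p[~np.isnan(p[:,0])],3)[::3])
# handle: high z
h=reg&(P[...,2]>.205)&~o&(S<80);p=P[h];print('handle',np.round(np.nanmedian(p,0),3),np.round(np.nanmin(p,0),3),np.round(np.nanmax(p,0),3),len(p))
for q,zl in (('battery',.03),('bit_case',.025)):
    for s in silhouettes('top',q):
        if s['confidence']<.5: continue
        p=P[s['pixels']];p=p[(p[:,2]>zl)];r=cv2.minAreaRect(p[:,:2].astype(np.float32));print(q,r,np.nanmedian(p[:,2]))
E
python3 - <<'E'
import cv2
a=cv2.imread('pics/top0.png');cv2.imwrite('pics/topfull.png',a)
E
```

```text
flap [ 0.54229998 -0.19603023  0.15546446] [0.02478603 0.61003684 0.79198529] tilt 37.628570686086825
rect ((0.5446474552154541, -0.19446071982383728), (0.13968981802463531, 0.3010290563106537), 87.88166046142578) [[ 0.39165407 -0.25869435]
 [ 0.6924774  -0.26982147]
 [ 0.69764084 -0.13022709]
 [ 0.3968175  -0.11909997]]
red [[ 0.502 -0.038  0.118]
 [ 0.502 -0.048  0.118]
 [ 0.499 -0.039  0.117]
 [ 0.499 -0.047  0.12 ]
 [ 0.5   -0.058  0.112]
 [ 0.495 -0.043  0.128]
 [ 0.496 -0.054  0.117]
 [ 0.493 -0.039  0.117]
 [ 0.493 -0.047  0.12 ]
 [ 0.493 -0.058  0.113]
 [ 0.494 -0.07   0.098]
 [ 0.495 -0.079  0.095]
 [ 0.495 -0.091  0.085]
 [ 0.489 -0.038  0.123]
 [ 0.489 -0.046  0.127]
 [ 0.49  -0.057  0.117]
 [ 0.491 -0.069  0.099]
 [ 0.492 -0.08   0.091]
 [ 0.492 -0.091  0.081]
 [ 0.493 -0.102  0.075]
 [ 0.487 -0.036  0.11 ]
 [ 0.487 -0.044  0.121]
 [ 0.487 -0.054  0.115]
 [ 0.488 -0.066  0.101]
 [ 0.488 -0.076  0.095]
 [ 0.489 -0.088  0.084]
 [ 0.489 -0.098  0.079]
 [ 0.484 -0.036  0.115]
 [ 0.484 -0.044  0.121]
 [ 0.484 -0.055  0.109]
 [ 0.484 -0.065  0.107]
 [ 0.485 -0.076  0.098]
 [ 0.486 -0.087  0.086]
 [ 0.486 -0.097  0.082]
 [ 0.48  -0.038  0.118]
 [ 0.481 -0.048  0.117]
 [ 0.481 -0.058  0.111]
 [ 0.483 -0.099  0.074]]
handle [ 0.547 -0.293  0.231] [ 0.482 -0.305  0.205] [ 0.628 -0.258  0.239] 291
battery ((0.43433064222335815, 0.13938698172569275), (0.05489758774638176, 0.08931301534175873), 51.0672607421875) 0.04316492818936846
battery ((0.3685193955898285, -0.006301134824752808), (0.09041406959295273, 0.05279936641454697), 27.247682571411133) 0.04341300807194004
bit_case ((0.5050438642501831, 0.40985941886901855), (0.10941694676876068, 0.057984884828329086), 16.669326782226562) 0.03552687473987104
bit_case ((0.3719956874847412, 0.5535522103309631), (0.07688790559768677, 0.15289431810379028), 0.8235292434692383) 0.048934384721946556
```

View pics/topfull.png

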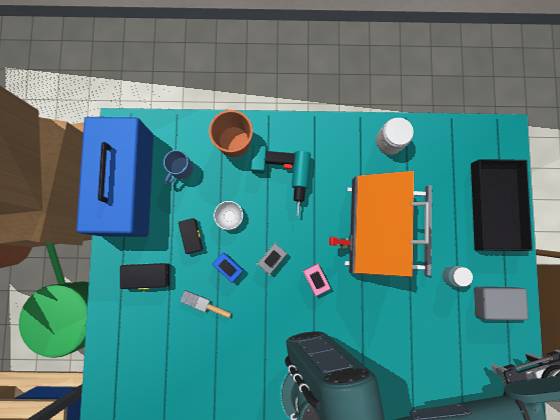

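```bash
cat > plan.py <<'E'
# python3 plan.py "x y z yaw_deg jaw [tilt_deg]" ... : rows relative to the measured pose (tilt: about the tool's own y)
import sys,math
from h import *
s=get_obs();p=np.array(s['tool_pos']);Q=R.from_euler('xyz',s['ee_rot']);print(np.round(p,4),np.round(np.degrees(s['ee_rot']),2),s['width'])
for a in sys.argv[1:]:
    v=[float(t) for t in a.split()];T=R.from_euler('xyz',[math.pi,0,math.radians(v[3])])
    if len(v)>5: T=T*R.from_rotvec([0,math.radians(v[5]),0])
    d=Q.inv().apply(np.array(v[:3])-p);r=(Q.inv()*T).as_rotvec()
    print({k:round(float(x),3) for k,x in zip(['jaw','tx','ty','tz','ax','ay','az'],[v[4],*d,*r])})
E
python3 plan.py "0.3 -0.25 0.27 60 0" "0.491 -0.045 0.18 87.8 0"
```

```text
[ 0.1551 -0.5277  0.2135] [179.99  -0.    16.37] 0.09410237960236797
{'jaw': 0.0, 'tx': 0.217, 'ty': -0.226, 'tz': -0.057, 'ax': 0.0, 'ay': 0.0, 'az': -0.761}
{'jaw': 0.0, 'tx': 0.458, 'ty': -0.368, 'tz': 0.033, 'ax': 0.0, 'ay': 0.0, 'az': -1.247}
```

Request:
step_arm:
  steps:
    - {"jaw": 0, "tx": 0.217, "ty": -0.226, "tz": -0.057, "az": -0.761}
    - {"jaw": 0, "tx": 0.217, "ty": -0.226, "tz": -0.057, "az": -0.761}
    - {"jaw": 0, "tx": 0.217, "ty": -0.226, "tz": -0.057, "az": -0.761}
    - {"jaw": 0, "tx": 0.217, "ty": -0.226, "tz": -0.057, "az": -0.761}
    - {"jaw": 0, "tx": 0.217, "ty": -0.226, "tz": -0.057, "az": -0.761}
    - {"jaw": 0, "tx": 0.217, "ty": -0.226, "tz": -0.057, "az": -0.761}
    - {"jaw": 0, "tx": 0.217, "ty": -0.226, "tz": -0.057, "az": -0.761}
    - {"jaw": 0, "tx": 0.217, "ty": -0.226, "tz": -0.057, "az": -0.761}

```text
invalid input
```

```bash
python3 plan.py "0.491 -0.045 0.18 87.8 0"
```

```text
[ 0.1551 -0.5277  0.2135] [179.99  -0.    16.37] 0.09410237960236797
{'jaw': 0.0, 'tx': 0.458, 'ty': -0.368, 'tz': 0.033, 'ax': 0.0, 'ay': 0.0, 'az': -1.247}
```

Request:
step_arm:
  steps:
    - {"jaw": 0, "tx": 0.217, "ty": -0.226, "tz": -0.057, "ax": 0, "ay": 0, "az": -0.761}
    - {"jaw": 0, "tx": 0.217, "ty": -0.226, "tz": -0.057, "ax": 0, "ay": 0, "az": -0.761}
    - {"jaw": 0, "tx": 0.217, "ty": -0.226, "tz": -0.057, "ax": 0, "ay": 0, "az": -0.761}
    - {"jaw": 0, "tx": 0.217, "ty": -0.226, "tz": -0.057, "ax": 0, "ay": 0, "az": -0.761}
    - {"jaw": 0, "tx": 0.217, "ty": -0.226, "tz": -0.057, "ax": 0, "ay": 0, "az": -0.761}
    - {"jaw": 0, "tx": 0.217, "ty": -0.226, "tz": -0.057, "ax": 0, "ay": 0, "az": -0.761}
    - {"jaw": 0, "tx": 0.217, "ty": -0.226, "tz": -0.057, "ax": 0, "ay": 0, "az": -0.761}
    - {"jaw": 0, "tx": 0.217, "ty": -0.226, "tz": -0.057, "ax": 0, "ay": 0, "az": -0.761}

```text
time: 2.0
tool_pos: [0.3006, -0.248, 0.2718]
ee_rot: [3.138, 0.001, 1.052]
wrist_force: [0.6, 0.4, 1.2]
width: 0.0334
```

```bash
python3 plan.py "0.491 -0.045 0.18 87.8 0"
```

```text
[ 0.3006 -0.248   0.2718] [1.7982e+02 4.0000e-02 6.0250e+01] 0.033420884289424566
{'jaw': 0.0, 'tx': 0.271, 'ty': 0.064, 'tz': 0.092, 'ax': 0.003, 'ay': 0.001, 'az': -0.481}
```

Request:
step_arm:
  steps:
    - {"jaw": 0, "tx": 0.271, "ty": 0.064, "tz": 0.0, "ax": 0, "ay": 0, "az": -0.481}
    - {"jaw": 0, "tx": 0.271, "ty": 0.064, "tz": 0.0, "ax": 0, "ay": 0, "az": -0.481}
    - {"jaw": 0, "tx": 0.271, "ty": 0.064, "tz": 0.03, "ax": 0, "ay": 0, "az": -0.481}
    - {"jaw": 0, "tx": 0.271, "ty": 0.064, "tz": 0.06, "ax": 0, "ay": 0, "az": -0.481}
    - {"jaw": 0, "tx": 0.271, "ty": 0.064, "tz": 0.092, "ax": 0, "ay": 0, "az": -0.481}
    - {"jaw": 0, "tx": 0.271, "ty": 0.064, "tz": 0.092, "ax": 0, "ay": 0, "az": -0.481}
    - {"jaw": 0, "tx": 0.271, "ty": 0.064, "tz": 0.092, "ax": 0, "ay": 0, "az": -0.481}
    - {"jaw": 0, "tx": 0.271, "ty": 0.064, "tz": 0.092, "ax": 0, "ay": 0, "az": -0.481}

```text
time: 2.8
tool_pos: [0.4903, -0.0451, 0.1777]
ee_rot: [-3.139, 0.002, 1.533]
wrist_force: [-0.3, -0.3, -0.3]
width: 0.0009
```

Run:
```python
from h import *
st();im,d=snapshot('wrist');save('w1',im);P=cloud('wrist',d);print(camera_model('wrist'))
hsv=cv2.cvtColor(np.ascontiguousarray(im),cv2.COLOR_RGB2HSV).astype(int);H,S,V=[hsv[...,i] for i in range(3)]
m=((H<6)|(H>174))&(S>150)&(V>80);p=P[m];p=p[(p[:,1]<0)&(p[:,1]>-.11)]
for y in np.arange(-.11,0,.01):
    q=p[(p[:,1]>=y)&(p[:,1]<y+.01)]
    if len(q):print(round(y,3),len(q),np.round(np.median(q,0),4),np.round([q[:,0].min(),q[:,0].max(),q[:,2].max()],3))
```

```text
t 2.8 p [ 0.4903 -0.0451  0.1777] rpy [-3.139e+00  2.000e-03  1.533e+00] F [-0.3 -0.3 -0.3] w 0.0009 q [-0.21 -0.03  1.56 -0.    1.61 -0.17]
{'intrinsics': array([[333.5932609 ,   0.        , 283.07664346],
       [  0.        , 333.5932609 , 208.01672706],
       [  0.        ,   0.        ,   1.        ]]), 'origin': array([0.49268569, 0.03173314, 0.35002162]), 'orientation': array([ 2.86920111e+00, -1.00090516e-03, -3.85434376e-02])}
-0.07 19 [ 0.4885 -0.0606  0.1107] [0.476 0.499 0.112]
-0.06 281 [ 0.4889 -0.0545  0.1157] [0.476 0.501 0.12 ]
-0.05 439 [ 0.4893 -0.0438  0.1219] [0.476 0.502 0.125]
-0.04 325 [ 0.4901 -0.0381  0.1186] [0.478 0.501 0.212]
```

View pics/w1.png

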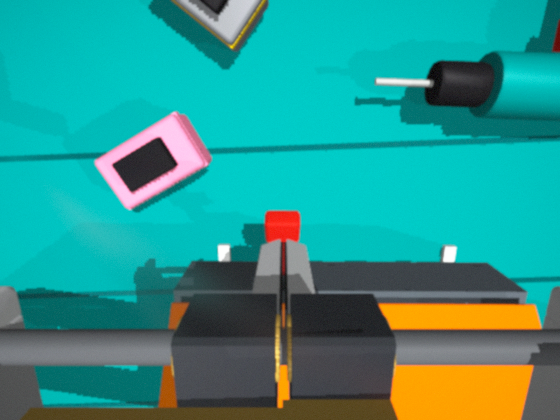

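The wrist picture shows the red pad at (283,225), straight under the closed fingers. I'll push it down along its arc.

Request:
step_arm:
  steps:
    - {"jaw": 0, "tx": -0.005, "ty": 0, "tz": 0.04, "ax": 0, "ay": 0, "az": 0}
    - {"jaw": 0, "tx": 0.0, "ty": 0, "tz": 0.062, "ax": 0, "ay": 0, "az": 0}
    - {"jaw": 0, "tx": 0.009, "ty": 0, "tz": 0.078, "ax": 0, "ay": 0, "az": 0}
    - {"jaw": 0, "tx": 0.017, "ty": 0, "tz": 0.092, "ax": 0, "ay": 0, "az": 0}
    - {"jaw": 0, "tx": 0.022, "ty": 0, "tz": 0.106, "ax": 0, "ay": 0, "az": 0}
    - {"jaw": 0, "tx": 0.023, "ty": 0, "tz": 0.116, "ax": 0, "ay": 0, "az": 0}
    - {"jaw": 0, "tx": 0.023, "ty": 0, "tz": 0.118, "ax": 0, "ay": 0, "az": 0}
    - {"jaw": 0, "tx": 0.023, "ty": 0, "tz": 0.118, "ax": 0, "ay": 0, "az": 0}

```text
time: 3.65
tool_pos: [0.4918, -0.0232, 0.0617]
ee_rot: [3.141, 0.002, 1.532]
wrist_force: [0.0, 0.2, -0.0]
width: 0.0001
```

Request:
step_arm:
  steps:
    - {"jaw": 0, "tx": 0, "ty": 0, "tz": 0.003, "ax": 0, "ay": 0, "az": 0}
    - {"jaw": 0, "tx": 0, "ty": 0, "tz": 0.005, "ax": 0, "ay": 0, "az": 0}
    - {"jaw": 0, "tx": 0, "ty": 0, "tz": 0.005, "ax": 0, "ay": 0, "az": 0}

```text
time: 3.95
tool_pos: [0.4921, -0.0232, 0.0606]
ee_rot: [3.139, 0.003, 1.532]
wrist_force: [-7.7, 0.7, 17.3]
width: 0.0006
```

Request:
step_arm:
  steps:
    - {"jaw": 0, "tx": 0.0, "ty": 0, "tz": -0.05, "ax": 0, "ay": 0, "az": 0}
    - {"jaw": 0.4, "tx": 0, "ty": 0, "tz": -0.1, "ax": 0, "ay": 0, "az": 0}
    - {"jaw": 0.4, "tx": 0.0, "ty": 0.0, "tz": -0.15, "ax": 0, "ay": 0, "az": 0.15}
    - {"jaw": 0.4, "tx": 0.0, "ty": 0.0, "tz": -0.2, "ax": 0, "ay": 0, "az": 0.3}
    - {"jaw": 0.4, "tx": 0.0, "ty": 0.0, "tz": -0.25, "ax": 0, "ay": 0, "az": 0.45}
    - {"jaw": 0.4, "tx": -0.04, "ty": 0.0, "tz": -0.29, "ax": 0, "ay": 0, "az": 0.6}
    - {"jaw": 0.4, "tx": -0.08, "ty": 0.02, "tz": -0.29, "ax": 0, "ay": 0, "az": 0.75}
    - {"jaw": 0.4, "tx": -0.12, "ty": 0.04, "tz": -0.29, "ax": 0, "ay": 0, "az": 0.9}

```text
time: 4.75
tool_pos: [0.5277, -0.1451, 0.355]
ee_rot: [3.132, -0.005, 0.627]
wrist_force: [1.6, 0.1, 0.5]
width: 0.0375
```

```bash
python3 plan.py "0.541 -0.297 0.35 -2.2 0.4"
```

```text
[ 0.5277 -0.1451  0.355 ] [179.47  -0.26  35.94] 0.037471582589333204
{'jaw': 0.4, 'tx': -0.078, 'ty': 0.131, 'tz': 0.006, 'ax': 0.007, 'ay': -0.007, 'az': 0.666}
```

Request:
step_arm:
  steps:
    - {"jaw": 0.4, "tx": -0.078, "ty": 0.131, "tz": 0.006, "ax": 0.007, "ay": -0.007, "az": 0.666}
    - {"jaw": 0.4, "tx": -0.078, "ty": 0.131, "tz": 0.006, "ax": 0.007, "ay": -0.007, "az": 0.666}
    - {"jaw": 0.4, "tx": -0.078, "ty": 0.131, "tz": 0.006, "ax": 0.007, "ay": -0.007, "az": 0.666}
    - {"jaw": 0.4, "tx": -0.078, "ty": 0.131, "tz": 0.006, "ax": 0.007, "ay": -0.007, "az": 0.666}
    - {"jaw": 0.4, "tx": -0.078, "ty": 0.131, "tz": 0.006, "ax": 0.007, "ay": -0.007, "az": 0.666}
    - {"jaw": 0.4, "tx": -0.078, "ty": 0.131, "tz": 0.006, "ax": 0.007, "ay": -0.007, "az": 0.666}
    - {"jaw": 0.4, "tx": -0.078, "ty": 0.131, "tz": 0.006, "ax": 0.007, "ay": -0.007, "az": 0.666}

```text
time: 5.45
tool_pos: [0.5415, -0.2967, 0.3498]
ee_rot: [-3.141, -0.0, -0.037]
wrist_force: [-0.4, -0.2, -0.1]
width: 0.0374
```

Run:
```python
from h import *
st();im,d=snapshot('wrist');save('w2',im);P=cloud('wrist',d)
x,y,z=P[...,0],P[...,1],P[...,2]
m=(z>.195)&(z<.245)&(y<-.27)&(y>-.33)&(x>.47)&(x<.62)
p=P[m];print(len(p))
for a in np.arange(.48,.62,.01):
    q=p[(p[:,0]>=a)&(p[:,0]<a+.01)]
    if len(q): print(round(a,2),len(q),np.round(np.median(q,0),4),np.round([q[:,1].min(),q[:,1].max(),q[:,2].max()],3))
m=(z>.1)&(z<.19)&(x>.42)&(x<.67)&(y>-.26)&(y<-.12)
p=P[m];A=np.c_[p[:,:2],np.ones(len(p))];c=np.linalg.lstsq(A,p[:,2],rcond=None)[0];print('flap plane z=',c,len(p))
im2,_=snapshot('side');save('side1',im2)
```

```text
t 5.45 p [ 0.5415 -0.2967  0.3498] rpy [-3.141 -0.    -0.037] F [-0.4 -0.2 -0.1] w 0.0374 q [-0.59  0.26  0.9   0.    1.98  1.01]
2235
0.48 352 [ 0.4862 -0.2843  0.2255] [-0.301 -0.27   0.235]
0.49 122 [ 0.4949 -0.2956  0.2333] [-0.301 -0.29   0.235]
0.5 122 [ 0.5052 -0.296   0.2335] [-0.301 -0.291  0.236]
0.51 121 [ 0.515  -0.2966  0.2334] [-0.301 -0.291  0.235]
0.52 139 [ 0.5251 -0.2971  0.2334] [-0.303 -0.291  0.236]
0.53 138 [ 0.5352 -0.2975  0.2334] [-0.303 -0.292  0.236]
0.54 139 [ 0.5451 -0.2978  0.2334] [-0.303 -0.292  0.236]
0.55 145 [ 0.5551 -0.2982  0.2336] [-0.304 -0.293  0.236]
0.56 146 [ 0.5651 -0.2986  0.2334] [-0.304 -0.293  0.236]
0.57 155 [ 0.5753 -0.2989  0.2334] [-0.304 -0.293  0.235]
0.58 212 [ 0.5868 -0.2967  0.2327] [-0.305 -0.27   0.236]
0.59 423 [ 0.5948 -0.2875  0.2254] [-0.305 -0.27   0.236]
flap plane z= [-0.03143491 -0.77015174  0.02133938] 16567
```

View pics/w2.png

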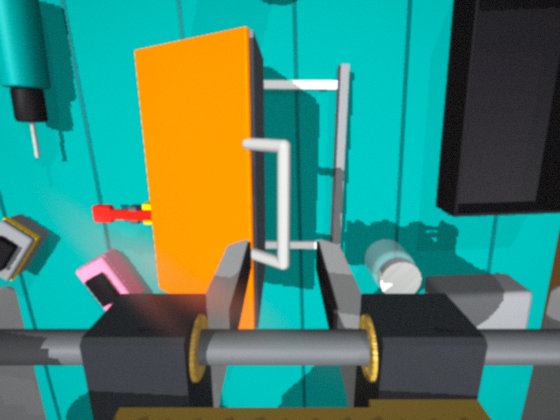

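The wrist picture shows the handle bar at (283,205), the locked lever at (100,213), and the path between the jaws clear. Grasping it from above.

Request:
step_arm:
  steps:
    - {"jaw": 0.28, "tx": 0, "ty": 0.001, "tz": 0.05, "ax": 0, "ay": 0, "az": 0}
    - {"jaw": 0.28, "tx": 0, "ty": 0.001, "tz": 0.09, "ax": 0, "ay": 0, "az": 0}
    - {"jaw": 0.28, "tx": 0, "ty": 0.001, "tz": 0.12, "ax": 0, "ay": 0, "az": 0}
    - {"jaw": 0.28, "tx": 0, "ty": 0.001, "tz": 0.131, "ax": 0, "ay": 0, "az": 0}
    - {"jaw": 0.28, "tx": 0, "ty": 0.001, "tz": 0.131, "ax": 0, "ay": 0, "az": 0}
    - {"jaw": 0, "tx": 0, "ty": 0.001, "tz": 0.131, "ax": 0, "ay": 0, "az": 0}
    - {"jaw": 0, "tx": 0, "ty": 0.001, "tz": 0.131, "ax": 0, "ay": 0, "az": 0}
    - {"jaw": 0, "tx": 0, "ty": 0.001, "tz": 0.131, "ax": 0, "ay": 0, "az": 0}

```text
time: 6.35
tool_pos: [0.5427, -0.2976, 0.2219]
ee_rot: [3.14, -0.005, -0.036]
wrist_force: [0.9, 0.4, 2.5]
width: 0.0109
```

Run:
```python
from h import *
s=st();y0,z0=s['tool_pos'][1:]
yh,zh=-.121,.0925-.011
a0=np.degrees(np.arctan2(y0-yh,z0-zh));r=np.hypot(y0-yh,z0-zh);print('phi',a0,'r',r)
for a in np.arange(-50,37,5): print(a,'ty',round(-(yh+r*np.sin(np.radians(a))-y0),4),'tz',round(z0-zh-r*np.cos(np.radians(a)),4))
```

```text
t 6.35 p [ 0.5427 -0.2976  0.2219] rpy [ 3.14  -0.005 -0.036] F [0.9 0.4 2.5] w 0.0109 q [-0.59  0.24  1.18  0.    1.72  1.01]
phi -51.51940527946123 r 0.22556120191666912
-50 ty -0.0038 tz -0.0046
-45 ty -0.0171 tz -0.0191
-40 ty -0.0316 tz -0.0324
-35 ty -0.0472 tz -0.0444
-30 ty -0.0638 tz -0.055
-25 ty -0.0812 tz -0.0641
-20 ty -0.0994 tz -0.0716
-15 ty -0.1182 tz -0.0775
-10 ty -0.1374 tz -0.0818
-5 ty -0.1569 tz -0.0843
0 ty -0.1766 tz -0.0852
5 ty -0.1962 tz -0.0843
10 ty -0.2157 tz -0.0818
15 ty -0.235 tz -0.0775
20 ty -0.2537 tz -0.0716
25 ty -0.2719 tz -0.0641
30 ty -0.2894 tz -0.055
35 ty -0.306 tz -0.0444
```

Request:
step_arm:
  steps:
    - {"jaw": 0, "tx": 0, "ty": -0.0038, "tz": -0.0046, "ax": 0, "ay": 0, "az": 0}
    - {"jaw": 0, "tx": 0, "ty": -0.0171, "tz": -0.0191, "ax": 0, "ay": 0, "az": 0}
    - {"jaw": 0, "tx": 0, "ty": -0.0316, "tz": -0.0324, "ax": 0, "ay": 0, "az": 0}
    - {"jaw": 0, "tx": 0, "ty": -0.0472, "tz": -0.0444, "ax": 0, "ay": 0, "az": 0}
    - {"jaw": 0, "tx": 0, "ty": -0.0638, "tz": -0.055, "ax": 0, "ay": 0, "az": 0}
    - {"jaw": 0, "tx": 0, "ty": -0.0812, "tz": -0.0641, "ax": 0, "ay": 0, "az": 0}
    - {"jaw": 0, "tx": 0, "ty": -0.0994, "tz": -0.0716, "ax": 0, "ay": 0, "az": 0}
    - {"jaw": 0, "tx": 0, "ty": -0.1182, "tz": -0.0775, "ax": 0, "ay": 0, "az": 0}

```text
time: 7.15
tool_pos: [0.5476, -0.1804, 0.3031]
ee_rot: [3.133, -0.012, -0.038]
wrist_force: [3.3, -5.4, 0.1]
width: 0.0111
```

Request:
step_arm:
  steps:
    - {"jaw": 0, "tx": 0, "ty": -0.021, "tz": -0.003, "ax": 0, "ay": 0, "az": 0}
    - {"jaw": 0, "tx": 0, "ty": -0.04, "tz": -0.005, "ax": 0, "ay": 0, "az": 0}
    - {"jaw": 0, "tx": 0, "ty": -0.06, "tz": -0.006, "ax": 0, "ay": 0, "az": 0}
    - {"jaw": 0, "tx": 0, "ty": -0.08, "tz": -0.005, "ax": 0, "ay": 0, "az": 0}
    - {"jaw": 0, "tx": 0, "ty": -0.099, "tz": -0.003, "ax": 0, "ay": 0, "az": 0}
    - {"jaw": 0, "tx": 0, "ty": -0.118, "tz": 0.001, "ax": 0, "ay": 0, "az": 0}
    - {"jaw": 0, "tx": 0, "ty": -0.137, "tz": 0.007, "ax": 0, "ay": 0, "az": 0}
    - {"jaw": 0, "tx": 0, "ty": -0.155, "tz": 0.014, "ax": 0, "ay": 0, "az": 0}

```text
time: 7.95
tool_pos: [0.5544, -0.0255, 0.2916]
ee_rot: [3.13, -0.019, -0.039]
wrist_force: [3.2, -3.8, 1.3]
width: 0.0109
```

Request:
step_arm:
  steps:
    - {"jaw": 0, "tx": 0, "ty": -0.018, "tz": 0.009, "ax": 0, "ay": 0, "az": 0}
    - {"jaw": 0, "tx": 0, "ty": -0.03, "tz": 0.018, "ax": 0, "ay": 0, "az": 0}
    - {"jaw": 0, "tx": 0, "ty": -0.034, "tz": 0.0215, "ax": 0, "ay": 0, "az": 0}
    - {"jaw": 0, "tx": 0, "ty": -0.036, "tz": 0.023, "ax": 0, "ay": 0, "az": 0}

```text
time: 8.35
tool_pos: [0.5558, 0.0045, 0.2746]
ee_rot: [3.115, -0.026, -0.044]
wrist_force: [-4.7, -19.0, 15.9]
width: 0.0112
```

Request:
step_arm:
  steps:
    - {"jaw": 0.35, "tx": 0, "ty": 0, "tz": 0, "ax": 0, "ay": 0, "az": 0}
    - {"jaw": 0.35, "tx": 0, "ty": 0, "tz": 0, "ax": 0, "ay": 0, "az": 0}
    - {"jaw": 0.35, "tx": 0, "ty": 0, "tz": 0, "ax": 0, "ay": 0, "az": 0}
    - {"jaw": 0.35, "tx": 0, "ty": 0, "tz": -0.04, "ax": 0, "ay": 0, "az": 0}
    - {"jaw": 0.35, "tx": 0, "ty": 0, "tz": -0.08, "ax": 0, "ay": 0, "az": 0}
    - {"jaw": 0.9, "tx": -0.02, "ty": -0.04, "tz": -0.08, "ax": 0, "ay": 0, "az": -0.15}
    - {"jaw": 0.9, "tx": -0.05, "ty": -0.08, "tz": -0.08, "ax": 0, "ay": 0, "az": -0.3}
    - {"jaw": 0.9, "tx": -0.08, "ty": -0.11, "tz": -0.08, "ax": 0, "ay": 0, "az": -0.45}

```text
time: 9.15
tool_pos: [0.4777, 0.1224, 0.3489]
ee_rot: [3.109, -0.01, 0.413]
wrist_force: [-0.1, 0.6, 0.2]
width: 0.0534
```

```bash
python3 plan.py "0.435 0.14 0.3 85 0.9" "0.435 0.14 0.25 141 0.9"
```

```text
[0.4777 0.1224 0.3489] [178.14  -0.59  23.68] 0.05339059196518649
{'jaw': 0.9, 'tx': -0.033, 'ty': -0.035, 'tz': 0.047, 'ax': 0.035, 'ay': 0.008, 'az': -1.07}
{'jaw': 0.9, 'tx': -0.033, 'ty': -0.036, 'tz': 0.097, 'ax': 0.031, 'ay': 0.027, 'az': -2.047}
```

Request:
step_arm:
  steps:
    - {"jaw": 0.9, "tx": -0.033, "ty": -0.035, "tz": 0.047, "ax": 0.035, "ay": 0.008, "az": -1.07}
    - {"jaw": 0.9, "tx": -0.033, "ty": -0.035, "tz": 0.047, "ax": 0.035, "ay": 0.008, "az": -1.07}
    - {"jaw": 0.9, "tx": -0.033, "ty": -0.035, "tz": 0.047, "ax": 0.035, "ay": 0.008, "az": -1.07}
    - {"jaw": 0.9, "tx": -0.033, "ty": -0.035, "tz": 0.047, "ax": 0.035, "ay": 0.008, "az": -1.07}
    - {"jaw": 0.9, "tx": -0.033, "ty": -0.035, "tz": 0.047, "ax": 0.035, "ay": 0.008, "az": -1.07}
    - {"jaw": 0.9, "tx": -0.033, "ty": -0.035, "tz": 0.047, "ax": 0.035, "ay": 0.008, "az": -1.07}
    - {"jaw": 0.9, "tx": -0.033, "ty": -0.035, "tz": 0.047, "ax": 0.035, "ay": 0.008, "az": -1.07}
    - {"jaw": 0.9, "tx": -0.033, "ty": -0.035, "tz": 0.047, "ax": 0.035, "ay": 0.008, "az": -1.07}

```text
time: 9.95
tool_pos: [0.434, 0.1406, 0.2998]
ee_rot: [-3.139, -0.001, 1.485]
wrist_force: [0.0, -0.3, -0.1]
width: 0.0847
```

Request:
step_arm:
  steps:
    - {"jaw": 0.9, "tx": 0, "ty": 0, "tz": 0.0, "ax": 0, "ay": 0, "az": -0.977}
    - {"jaw": 0.9, "tx": 0, "ty": 0, "tz": 0.0, "ax": 0, "ay": 0, "az": -0.977}
    - {"jaw": 0.9, "tx": 0, "ty": 0, "tz": 0.0, "ax": 0, "ay": 0, "az": -0.977}
    - {"jaw": 0.9, "tx": 0, "ty": 0, "tz": 0.0, "ax": 0, "ay": 0, "az": -0.977}
    - {"jaw": 0.9, "tx": 0, "ty": 0, "tz": 0.0, "ax": 0, "ay": 0, "az": -0.977}
    - {"jaw": 0.9, "tx": 0, "ty": 0, "tz": 0.0, "ax": 0, "ay": 0, "az": -0.977}
    - {"jaw": 0.9, "tx": 0, "ty": 0, "tz": 0.0, "ax": 0, "ay": 0, "az": -0.977}
    - {"jaw": 0.9, "tx": 0, "ty": 0, "tz": 0.0, "ax": 0, "ay": 0, "az": -0.977}

```text
time: 10.75
tool_pos: [0.4337, 0.141, 0.2995]
ee_rot: [-3.14, -0.003, 2.461]
wrist_force: [-0.2, -0.4, -0.1]
width: 0.0845
```

```bash
cat > obj.py <<'E'
from h import *
def find(cam,q,zl,x=None):
    im,d=snapshot(cam);P=cloud(cam,d)
    for s in silhouettes(cam,q):
        if s['confidence']<.3: continue
        m=s['pixels']&(P[...,2]>zl);p=P[m]
        if len(p)<20: continue
        r=cv2.minAreaRect(p[:,:2].astype(np.float32));col=np.median(im[s['pixels']],0)
        print(cam,q,round(s['confidence'],2),np.round(r[0],4),np.round(r[1],3),round(r[2],1),'z',np.round(np.nanmedian(p[:,2]),3),np.nanmax(p[:,2]).round(3),'rgb',col,np.round(s['rect']))
    return im
E
python3 - <<'E'
from obj import *
st();save('w3',find('wrist','battery',.03));im=find('side','battery',.03);save('side2',im)
P=cloud('side',snapshot('side')[1])
for q in('flap','brake','punch','wood_block'):
    for s in silhouettes('side',q)[:2]:
        p=P[s['pixels']];print(q,round(s['confidence'],2),np.round(s['rect']),np.round(np.nanmedian(p,0),3),np.round(np.nanpercentile(p,5,axis=0),3),np.round(np.nanpercentile(p,95,axis=0),3))
a=im[130:370,100:400];cv2.imwrite('pics/side2c.png',cv2.resize(a,None,fx=2.4,fy=2.4)[:,:,::-1])
E
```

```text
t 10.75 p [0.4337 0.141  0.2995] rpy [-3.140e+00 -3.000e-03  2.461e+00] F [-0.2 -0.4 -0.1] w 0.0845 q [ 0.19 -0.12  1.41  0.    1.86 -0.7 ]
wrist battery 0.94 [ 0.3667 -0.0046] [0.09  0.054] 26.8 z 0.042 0.056 rgb [171. 101. 125.] [134. 175. 211. 239.]
wrist battery 0.6 [0.4332 0.1404] [0.054 0.091] 50.1 z 0.042 0.056 rgb [158. 171. 169.] [263. 143. 305. 212.]
wrist battery 0.58 [0.4026 0.285 ] [0.091 0.055] 48.6 z 0.042 0.056 rgb [ 62.  118.  227.5] [324.  60. 398. 112.]
side battery 0.59 [ 0.335  -0.0307] [0.007 0.046] 23.1 z 0.039 0.042 rgb [120.  78.  92.] [192. 239. 196. 252.]
side battery 0.56 [0.4038 0.2794] [0.094 0.059] 51.6 z 0.042 0.058 rgb [49. 59. 96.] [240. 195. 270. 215.]
side battery 0.45 [ 0.5545 -0.004 ] [0.545 0.315] 86.9 z 0.132 0.282 rgb [90. 94. 59.] [155. 199. 304. 351.]
brake 0.62 [216. 271. 232. 279.] [ 0.491 -0.124  0.054] [ 0.476 -0.129  0.044] [ 0.5   -0.083  0.06 ]
punch 0.28 [285. 203. 309. 224.] [0.568 0.303 0.022] [0.533 0.242 0.002] [0.609 0.328 0.038]
```

View pics/side2c.png

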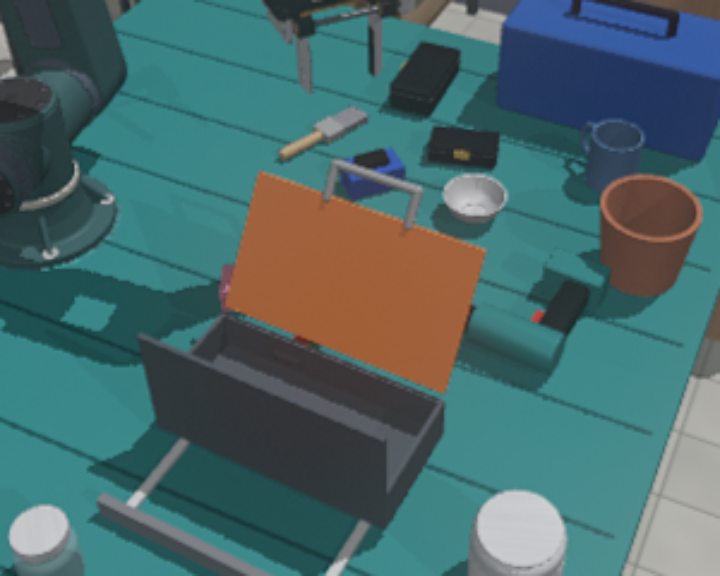

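The side crop shows the drop-front wide open (360,270), an empty bin, and the small case at (463,147). The battery is confirmed grey, between the pink and blue ones. Grasping it.

Request:
step_arm:
  steps:
    - {"jaw": 0.9, "tx": 0, "ty": 0, "tz": 0.05, "ax": 0, "ay": 0, "az": 0}
    - {"jaw": 0.9, "tx": 0, "ty": 0, "tz": 0.1, "ax": 0, "ay": 0, "az": 0}
    - {"jaw": 0.9, "tx": 0, "ty": 0, "tz": 0.15, "ax": 0, "ay": 0, "az": 0}
    - {"jaw": 0.9, "tx": 0, "ty": 0, "tz": 0.2, "ax": 0, "ay": 0, "az": 0}
    - {"jaw": 0.9, "tx": 0, "ty": 0, "tz": 0.24, "ax": 0, "ay": 0, "az": 0}
    - {"jaw": 0.9, "tx": 0, "ty": 0, "tz": 0.265, "ax": 0, "ay": 0, "az": 0}
    - {"jaw": 0.9, "tx": 0, "ty": 0, "tz": 0.28, "ax": 0, "ay": 0, "az": 0}
    - {"jaw": 0.9, "tx": 0, "ty": 0, "tz": 0.28, "ax": 0, "ay": 0, "az": 0}

```text
time: 12.0
tool_pos: [0.431, 0.1404, 0.0171]
ee_rot: [-3.136, -0.006, 2.461]
wrist_force: [-0.2, 0.2, 0.9]
width: 0.0846
```

Request:
step_arm:
  steps:
    - {"jaw": 0.3, "tx": 0, "ty": 0, "tz": 0, "ax": 0, "ay": 0, "az": 0}
    - {"jaw": 0.3, "tx": 0, "ty": 0, "tz": 0, "ax": 0, "ay": 0, "az": 0}
    - {"jaw": 0.3, "tx": 0, "ty": 0, "tz": 0, "ax": 0, "ay": 0, "az": 0}
    - {"jaw": 0.3, "tx": 0, "ty": 0, "tz": 0, "ax": 0, "ay": 0, "az": 0}
    - {"jaw": 0.3, "tx": 0, "ty": 0, "tz": -0.03, "ax": 0, "ay": 0, "az": 0}
    - {"jaw": 0.3, "tx": 0, "ty": 0, "tz": -0.08, "ax": 0, "ay": 0, "az": 0}
    - {"jaw": 0.3, "tx": 0, "ty": 0, "tz": -0.13, "ax": 0, "ay": 0, "az": 0}
    - {"jaw": 0.3, "tx": 0, "ty": 0, "tz": -0.18, "ax": 0, "ay": 0, "az": 0}

```text
time: 12.8
tool_pos: [0.4315, 0.1403, 0.1981]
ee_rot: [-3.135, -0.007, 2.461]
wrist_force: [1.4, 0.6, -4.5]
width: 0.0542
```

Request:
step_arm:
  steps:
    - {"jaw": 0.3, "tx": 0, "ty": 0, "tz": -0.05, "ax": 0, "ay": 0, "az": 0.1}
    - {"jaw": 0.3, "tx": 0, "ty": 0, "tz": -0.1, "ax": 0, "ay": 0, "az": 0.22}
    - {"jaw": 0.3, "tx": 0, "ty": 0, "tz": -0.15, "ax": 0, "ay": 0, "az": 0.35}
    - {"jaw": 0.3, "tx": 0, "ty": 0, "tz": -0.16, "ax": 0, "ay": 0, "az": 0.5}
    - {"jaw": 0.3, "tx": 0, "ty": 0, "tz": -0.16, "ax": 0, "ay": 0, "az": 0.65}
    - {"jaw": 0.3, "tx": 0, "ty": 0, "tz": -0.16, "ax": 0, "ay": 0, "az": 0.8}
    - {"jaw": 0.3, "tx": 0, "ty": 0, "tz": -0.16, "ax": 0, "ay": 0, "az": 0.929}
    - {"jaw": 0.3, "tx": 0, "ty": 0, "tz": -0.16, "ax": 0, "ay": 0, "az": 0.929}

```text
time: 13.6
tool_pos: [0.4328, 0.1403, 0.3573]
ee_rot: [-3.13, 0.001, 1.533]
wrist_force: [-0.0, 0.4, -4.3]
width: 0.0539
```

```bash
python3 plan.py "0.619 -0.196 0.36 87.8 0.3"
python3 - <<'E'
from h import *
im,d=snapshot('wrist');P=cloud('wrist',d);save('w4',im)
# flap/bin geometry not occluded? list back wall top points and flap edge
z=P[...,2];m=(z>.17)&(z<.2)&(P[...,1]<-.2);p=P[m];print('backwall',len(p),np.round(np.nanmedian(p,0),3) if len(p) else '')
im,d=snapshot('top');P=cloud('top',d);save('top2',im)
hs=cv2.cvtColor(np.ascontiguousarray(im),cv2.COLOR_RGB2HSV).astype(int)
m=(hs[...,0]>8)&(hs[...,0]<20)&(hs[...,1]>150)&(hs[...,2]>60)&(P[...,1]<.05)&(P[...,0]>.35)&(P[...,1]>-.2);p=P[m];p=p[~np.isnan(p[:,0])]
n=np.linalg.svd(p-p.mean(0))[2][2];print('orange',len(p),p.mean(0),n)
for c in [p.min(0),p.max(0)]:print(np.round(c,3))
z=P[...,2];m=(z>.175)&(z<.2)&(P[...,1]<-.2)&(P[...,1]>-.32)&(P[...,0]>.38)&(P[...,0]<.72);p=P[m];print('back',len(p),np.round(np.median(p,0),3),np.round(np.percentile(p,2,axis=0),3),np.round(np.percentile(p,98,axis=0),3))
E
```

```text
[0.4328 0.1403 0.3573] [-1.7934e+02  8.0000e-02  8.7820e+01] 0.05387578231626178
{'jaw': 0.3, 'tx': -0.329, 'ty': 0.199, 'tz': -0.004, 'ax': -0.011, 'ay': 0.001, 'az': 0.0}
backwall 0 
orange 2649 [ 0.54743953 -0.0625498   0.17944812] [-0.03645112 -0.83137141  0.55452042]
[ 0.396 -0.121 -0.003]
[ 0.703 -0.01   0.248]
back 331 [ 0.537 -0.265  0.184] [ 0.394 -0.274  0.175] [ 0.691 -0.258  0.19 ]
```

Request:
step_arm:
  steps:
    - {"jaw": 0.3, "tx": -0.041, "ty": 0.025, "tz": -0.004, "ax": 0, "ay": 0, "az": 0}
    - {"jaw": 0.3, "tx": -0.082, "ty": 0.05, "tz": -0.004, "ax": 0, "ay": 0, "az": 0}
    - {"jaw": 0.3, "tx": -0.123, "ty": 0.075, "tz": -0.004, "ax": 0, "ay": 0, "az": 0}
    - {"jaw": 0.3, "tx": -0.165, "ty": 0.1, "tz": -0.004, "ax": 0, "ay": 0, "az": 0}
    - {"jaw": 0.3, "tx": -0.206, "ty": 0.125, "tz": -0.004, "ax": 0, "ay": 0, "az": 0}
    - {"jaw": 0.3, "tx": -0.247, "ty": 0.15, "tz": -0.004, "ax": 0, "ay": 0, "az": 0}
    - {"jaw": 0.3, "tx": -0.288, "ty": 0.175, "tz": -0.004, "ax": 0, "ay": 0, "az": 0}
    - {"jaw": 0.3, "tx": -0.329, "ty": 0.199, "tz": -0.004, "ax": 0, "ay": 0, "az": 0}

```text
time: 14.5
tool_pos: [0.6207, -0.1974, 0.359]
ee_rot: [-3.13, 0.001, 1.537]
wrist_force: [1.2, -0.2, -4.0]
width: 0.0539
```

Request:
step_arm:
  steps:
    - {"jaw": 0.3, "tx": 0, "ty": 0, "tz": 0.04, "ax": 0, "ay": 0, "az": 0}
    - {"jaw": 0.3, "tx": 0, "ty": 0, "tz": 0.08, "ax": 0, "ay": 0, "az": 0}
    - {"jaw": 0.3, "tx": 0, "ty": 0, "tz": 0.12, "ax": 0, "ay": 0, "az": 0}
    - {"jaw": 0.3, "tx": 0, "ty": 0, "tz": 0.14, "ax": 0, "ay": 0, "az": 0}
    - {"jaw": 0.3, "tx": 0, "ty": 0, "tz": 0.14, "ax": 0, "ay": 0, "az": 0}

```text
time: 15.0
tool_pos: [0.6168, -0.1966, 0.2127]
ee_rot: [-3.119, -0.003, 1.539]
wrist_force: [-0.5, -0.6, -4.8]
width: 0.0541
```

```bash
python3 - <<'E'
from h import *
st()
for c in('wrist','side'):
    im,d=snapshot(c);save(c+'5',im)
a=cv2.imread('pics/wrist5.png');b=cv2.imread('pics/side5.png')[130:370,100:400]
cv2.imwrite('pics/m5.png',np.hstack([cv2.resize(a,(400,300)),cv2.resize(b,(375,300))]))
E
python3 plan.py "0.619 -0.196 0.057 87.8 0.3"
```

```text
t 15.0 p [ 0.6168 -0.1966  0.2127] rpy [-3.119e+00 -3.000e-03  1.539e+00] F [-0.5 -0.6 -4.8] w 0.0541 q [-0.39  0.33  1.09 -0.    1.75 -0.36]
[ 0.6192 -0.1974  0.219 ] [-1.7929e+02  3.0000e-02  8.8160e+01] 0.05404034472423882
{'jaw': 0.3, 'tx': 0.001, 'ty': 0.002, 'tz': 0.162, 'ax': -0.012, 'ay': 0.0, 'az': 0.006}
```

View pics/m5.png

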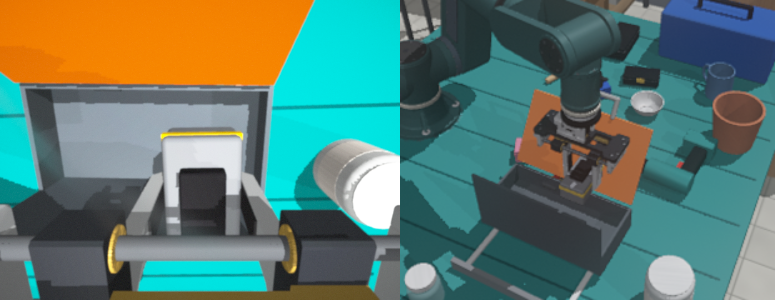

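The picture shows the battery held square, entering the bin between the drop-front and back wall, at (203,180) in the left half. Lowering it, then releasing.

Request:
step_arm:
  steps:
    - {"jaw": 0.3, "tx": 0, "ty": 0, "tz": 0.03, "ax": 0, "ay": 0, "az": 0}
    - {"jaw": 0.3, "tx": 0, "ty": 0, "tz": 0.06, "ax": 0, "ay": 0, "az": 0}
    - {"jaw": 0.3, "tx": 0, "ty": 0, "tz": 0.09, "ax": 0, "ay": 0, "az": 0}
    - {"jaw": 0.3, "tx": 0, "ty": 0, "tz": 0.12, "ax": 0, "ay": 0, "az": 0}
    - {"jaw": 0.3, "tx": 0, "ty": 0, "tz": 0.12, "ax": 0, "ay": 0, "az": 0}

```text
time: 15.6
tool_pos: [0.6159, -0.1966, 0.0961]
ee_rot: [-3.123, -0.002, 1.539]
wrist_force: [-0.7, 0.0, -5.2]
width: 0.0542
```

Request:
step_arm:
  steps:
    - {"jaw": 0.3, "tx": 0.001, "ty": 0.001, "tz": 0.02, "ax": 0, "ay": 0, "az": 0}
    - {"jaw": 0.3, "tx": 0.001, "ty": 0.001, "tz": 0.03, "ax": 0, "ay": 0, "az": 0}
    - {"jaw": 0.3, "tx": 0.001, "ty": 0.001, "tz": 0.035, "ax": 0, "ay": 0, "az": 0}
    - {"jaw": 0.3, "tx": 0.001, "ty": 0.001, "tz": 0.035, "ax": 0, "ay": 0, "az": 0}

```text
time: 16.0
tool_pos: [0.6167, -0.1957, 0.0619]
ee_rot: [-3.124, -0.001, 1.54]
wrist_force: [0.1, 0.2, -3.7]
width: 0.0536
```

Request:
step_arm:
  steps:
    - {"jaw": 0.3, "tx": 0, "ty": 0, "tz": 0.009, "ax": 0, "ay": 0, "az": 0}
    - {"jaw": 0.3, "tx": 0, "ty": 0, "tz": 0.009, "ax": 0, "ay": 0, "az": 0}
    - {"jaw": 0.8, "tx": 0, "ty": 0, "tz": 0.009, "ax": 0, "ay": 0, "az": 0}
    - {"jaw": 0.8, "tx": 0, "ty": 0, "tz": 0.009, "ax": 0, "ay": 0, "az": 0}
    - {"jaw": 0.8, "tx": 0, "ty": 0, "tz": 0.009, "ax": 0, "ay": 0, "az": 0}
    - {"jaw": 0.8, "tx": 0, "ty": 0, "tz": -0.03, "ax": 0, "ay": 0, "az": 0}
    - {"jaw": 0.8, "tx": 0, "ty": 0, "tz": -0.07, "ax": 0, "ay": 0, "az": 0}
    - {"jaw": 0.8, "tx": 0, "ty": 0, "tz": -0.12, "ax": 0, "ay": 0, "az": 0}

```text
time: 16.8
tool_pos: [0.6178, -0.1956, 0.1815]
ee_rot: [-3.12, -0.003, 1.54]
wrist_force: [0.9, -0.2, 0.1]
width: 0.0757
```

Request:
step_arm:
  steps:
    - {"jaw": 0.9, "tx": 0, "ty": 0, "tz": -0.05, "ax": 0, "ay": 0, "az": 0}
    - {"jaw": 0.9, "tx": 0, "ty": 0, "tz": -0.1, "ax": 0, "ay": 0, "az": 0}
    - {"jaw": 0.9, "tx": 0, "ty": 0, "tz": -0.15, "ax": 0, "ay": 0, "az": 0}
    - {"jaw": 0.9, "tx": 0, "ty": 0, "tz": -0.18, "ax": 0, "ay": 0, "az": 0}
    - {"jaw": 0.9, "tx": 0.05, "ty": 0, "tz": -0.18, "ax": 0, "ay": 0, "az": 0}
    - {"jaw": 0.9, "tx": 0.1, "ty": -0.01, "tz": -0.18, "ax": 0, "ay": 0, "az": 0}
    - {"jaw": 0.9, "tx": 0.15, "ty": -0.03, "tz": -0.18, "ax": 0, "ay": 0, "az": 0}
    - {"jaw": 0.9, "tx": 0.2, "ty": -0.05, "tz": -0.18, "ax": 0, "ay": 0, "az": 0}

```text
time: 17.6
tool_pos: [0.5802, -0.0012, 0.3631]
ee_rot: [-3.121, -0.003, 1.539]
wrist_force: [0.1, 0.7, 0.2]
width: 0.0842
```

```bash
python3 plan.py "0.505 0.36 0.3 140 0.9"
python3 - <<'E'
from obj import *
find('side','bit_case',.02);find('side','punch',.005);find('side','wood_block',.02)
E
```

```text
[ 0.5802 -0.0012  0.3631] [-1.7879e+02 -1.7000e-01  8.8200e+01] 0.08420539283905445
{'jaw': 0.9, 'tx': 0.358, 'ty': -0.085, 'tz': 0.066, 'ax': -0.018, 'ay': -0.012, 'az': -0.904}
side bit_case 0.94 [0.5077 0.4068] [0.103 0.066] 15.0 z 0.032 0.039 rgb [43. 47. 51.] [276. 184. 307. 203.]
side bit_case 0.6 [0.3559 0.5172] [0.064 0.12 ] 26.5 z 0.044 0.052 rgb [40. 46. 49.] [263. 155. 277. 179.]
```

Request:
step_arm:
  steps:
    - {"jaw": 0.9, "tx": 0.045, "ty": -0.01, "tz": 0.0, "ax": 0, "ay": 0, "az": -0.11}
    - {"jaw": 0.9, "tx": 0.09, "ty": -0.02, "tz": 0.0, "ax": 0, "ay": 0, "az": -0.22}
    - {"jaw": 0.9, "tx": 0.135, "ty": -0.03, "tz": 0.02, "ax": 0, "ay": 0, "az": -0.33}
    - {"jaw": 0.9, "tx": 0.18, "ty": -0.04, "tz": 0.04, "ax": 0, "ay": 0, "az": -0.45}
    - {"jaw": 0.9, "tx": 0.225, "ty": -0.053, "tz": 0.06, "ax": 0, "ay": 0, "az": -0.56}
    - {"jaw": 0.9, "tx": 0.27, "ty": -0.064, "tz": 0.066, "ax": 0, "ay": 0, "az": -0.67}
    - {"jaw": 0.9, "tx": 0.315, "ty": -0.075, "tz": 0.066, "ax": 0, "ay": 0, "az": -0.79}
    - {"jaw": 0.9, "tx": 0.358, "ty": -0.085, "tz": 0.066, "ax": -0.018, "ay": -0.012, "az": -0.904}

```text
time: 18.7
tool_pos: [0.5075, 0.3572, 0.2979]
ee_rot: [-3.139, -0.0, 2.444]
wrist_force: [0.7, 0.4, -0.5]
width: 0.0845
```

```bash
python3 plan.py "0.505 0.41 0.25 196.7 0.9"
```

```text
[0.5075 0.3572 0.2979] [-1.7984e+02 -1.0000e-02  1.4004e+02] 0.08454242748465139
{'jaw': 0.9, 'tx': 0.036, 'ty': 0.039, 'tz': 0.048, 'ax': -0.002, 'ay': -0.001, 'az': -0.989}
```

Request:
step_arm:
  steps:
    - {"jaw": 0.9, "tx": 0.036, "ty": 0.039, "tz": 0.048, "ax": 0, "ay": 0, "az": -0.13}
    - {"jaw": 0.9, "tx": 0.036, "ty": 0.039, "tz": 0.048, "ax": 0, "ay": 0, "az": -0.26}
    - {"jaw": 0.9, "tx": 0.036, "ty": 0.039, "tz": 0.048, "ax": 0, "ay": 0, "az": -0.4}
    - {"jaw": 0.9, "tx": 0.036, "ty": 0.039, "tz": 0.048, "ax": 0, "ay": 0, "az": -0.55}
    - {"jaw": 0.9, "tx": 0.036, "ty": 0.039, "tz": 0.048, "ax": 0, "ay": 0, "az": -0.7}
    - {"jaw": 0.9, "tx": 0.036, "ty": 0.039, "tz": 0.048, "ax": 0, "ay": 0, "az": -0.85}
    - {"jaw": 0.9, "tx": 0.036, "ty": 0.039, "tz": 0.048, "ax": 0, "ay": 0, "az": -0.989}
    - {"jaw": 0.9, "tx": 0.036, "ty": 0.039, "tz": 0.048, "ax": 0, "ay": 0, "az": -0.989}

```text
time: 19.5
tool_pos: [0.5064, 0.4088, 0.2489]
ee_rot: [-3.14, -0.003, -2.853]
wrist_force: [-0.2, 0.7, 1.0]
width: 0.0849
```

Run:
```python
from obj import *
st();im=find('wrist','bit_case',.02);save('w6',im);find('top','bit_case',.02);save('top6',snapshot('top')[0]);find('top','punch',.005);find('top','wood_block',.02);find('top','battery',.03)
```

```text
t 19.5 p [0.5064 0.4088 0.2489] rpy [-3.140e+00 -3.000e-03 -2.853e+00] F [-0.2  0.7  1. ] w 0.0849 q [ 0.59  0.32  1.03 -0.    1.8  -1.27]
wrist bit_case 0.82 [0.3703 0.5554] [0.08  0.151] 3.2 z 0.049 0.052 rgb [56. 55. 59.] [369.  54. 532. 157.]
wrist bit_case 0.59 [0.5034 0.4123] [0.111 0.058] 15.1 z 0.036 0.038 rgb [68. 68. 72.] [264. 136. 313. 229.]
top bit_case 0.96 [0.3784 0.5083] [0.074 0.243] 6.1 z 0.048 0.608 rgb [53. 53. 57.] [120. 264. 173. 290.]
top bit_case 0.78 [0.4827 0.3943] [0.059 0.039] 19.6 z 0.035 0.043 rgb [59. 58. 62.] [187. 231. 203. 251.]
top battery 0.69 [ 0.6225 -0.2063] [0.108 0.063] 89.6 z 0.077 0.096 rgb [112.5 110.  115. ] [360. 192. 393. 212.]
top battery 0.61 [ 0.3682 -0.0059] [0.091 0.054] 27.1 z 0.043 0.062 rgb [231. 132. 166.] [304. 267. 329. 295.]
top battery 0.58 [0.4044 0.2838] [0.09  0.054] 48.7 z 0.043 0.063 rgb [ 35.  67. 134.] [217. 252. 243. 285.]
top battery 0.41 [ 0.5483 -0.1304] [0.28  0.312] 87.7 z 0.103 0.287 rgb [105.  97.  64.] [321. 163. 411. 277.]
```

View pics/w6.png

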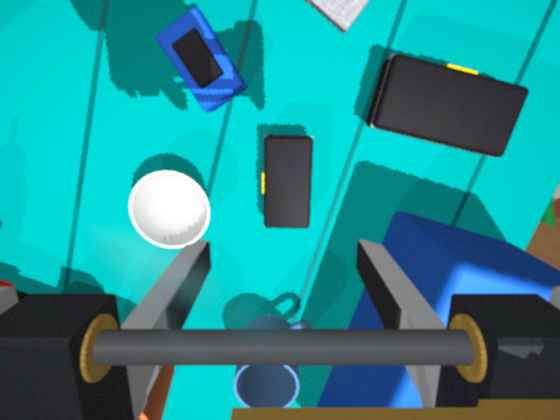

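View pics/top6.png

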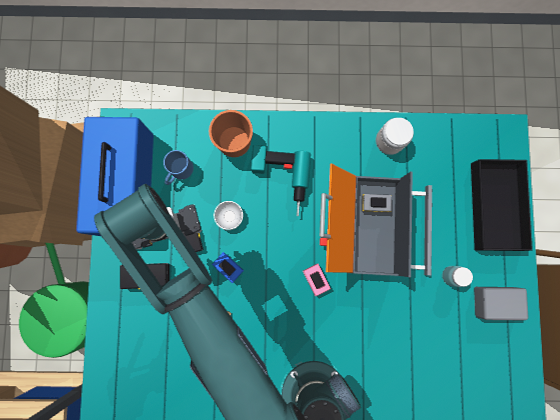

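Wrist view: small case at (288,181), large look-alike at (450,103). The top view shows the battery in the bin (378,203) and no block or punch anywhere, including the areas hidden before. I'll check clearance to the blue toolbox before descending.

```bash
python3 - <<'E'
from h import *
P=cloud('top',np.load('top0.npy')).reshape(-1,3)
c=np.array([.5036,.4120]);u=np.array([np.cos(np.radians(105.7)),np.sin(np.radians(105.7))]);w=np.array([u[1],-u[0]])
m=(P[:,2]>.06);p=P[m];a=(p[:,:2]-c)@u;b=(p[:,:2]-c)@w
k=(abs(a)<.2)&(abs(b)<.06);print('along jaw, body strip',np.round(sorted(abs(a[k]))[:10],3), p[k][np.argsort(abs(a[k]))[:3]])
E
python3 plan.py "0.5036 0.4118 0.017 196 0.9"
```

```text
along jaw, body strip [0.13  0.13  0.13  0.13  0.13  0.13  0.131 0.131 0.131 0.131] [[0.52618299 0.55292273 0.13405261]
 [0.52546061 0.55292882 0.06515652]
 [0.52550098 0.55317737 0.10456652]]
[0.5048 0.4101 0.2498] [-1.7992e+02 -1.3000e-01 -1.6330e+02] 0.08481273678753642
{'jaw': 0.9, 'tx': 0.0, 'ty': 0.002, 'tz': 0.233, 'ax': -0.001, 'ay': -0.002, 'az': 0.012}
```

Request:
step_arm:
  steps:
    - {"jaw": 0.9, "tx": 0, "ty": 0.002, "tz": 0.05, "ax": 0, "ay": 0, "az": 0.012}
    - {"jaw": 0.9, "tx": 0, "ty": 0.002, "tz": 0.1, "ax": 0, "ay": 0, "az": 0.012}
    - {"jaw": 0.9, "tx": 0, "ty": 0.002, "tz": 0.15, "ax": 0, "ay": 0, "az": 0.012}
    - {"jaw": 0.9, "tx": 0, "ty": 0.002, "tz": 0.19, "ax": 0, "ay": 0, "az": 0.012}
    - {"jaw": 0.9, "tx": 0, "ty": 0.002, "tz": 0.215, "ax": 0, "ay": 0, "az": 0.012}
    - {"jaw": 0.9, "tx": 0, "ty": 0.002, "tz": 0.228, "ax": 0, "ay": 0, "az": 0.012}
    - {"jaw": 0.9, "tx": 0, "ty": 0.002, "tz": 0.232, "ax": 0, "ay": 0, "az": 0.012}
    - {"jaw": 0.9, "tx": 0, "ty": 0.002, "tz": 0.233, "ax": 0, "ay": 0, "az": 0.012}

```text
time: 20.85
tool_pos: [0.5044, 0.4121, 0.0179]
ee_rot: [-3.141, -0.001, -2.862]
wrist_force: [0.0, -0.1, 0.6]
width: 0.0847
```

Request:
step_arm:
  steps:
    - {"jaw": 0.3, "tx": 0, "ty": 0, "tz": 0, "ax": 0, "ay": 0, "az": 0}
    - {"jaw": 0.3, "tx": 0, "ty": 0, "tz": 0, "ax": 0, "ay": 0, "az": 0}
    - {"jaw": 0.3, "tx": 0, "ty": 0, "tz": 0, "ax": 0, "ay": 0, "az": 0}
    - {"jaw": 0.3, "tx": 0, "ty": 0, "tz": 0, "ax": 0, "ay": 0, "az": 0}
    - {"jaw": 0.3, "tx": 0, "ty": 0, "tz": -0.05, "ax": 0, "ay": 0, "az": 0}
    - {"jaw": 0.3, "tx": 0, "ty": 0, "tz": -0.1, "ax": 0, "ay": 0, "az": 0}
    - {"jaw": 0.3, "tx": 0, "ty": 0, "tz": -0.15, "ax": 0, "ay": 0, "az": 0}
    - {"jaw": 0.3, "tx": 0, "ty": 0, "tz": -0.2, "ax": 0, "ay": 0, "az": 0}

```text
time: 21.65
tool_pos: [0.504, 0.4119, 0.2193]
ee_rot: [-3.14, -0.002, -2.862]
wrist_force: [0.8, -0.3, -2.8]
width: 0.0559
```

```bash
python3 plan.py "0.505 0.3 0.36 145 0.3"
```

```text
[0.504  0.4119 0.2193] [-1.7993e+02 -9.0000e-02 -1.6399e+02] 0.0559110782166498
{'jaw': 0.3, 'tx': 0.03, 'ty': -0.108, 'tz': -0.14, 'ax': -0.002, 'ay': -0.001, 'az': 0.89}
```

Request:
step_arm:
  steps:
    - {"jaw": 0.3, "tx": 0, "ty": 0, "tz": -0.05, "ax": 0, "ay": 0, "az": 0.1}
    - {"jaw": 0.3, "tx": 0, "ty": 0, "tz": -0.1, "ax": 0, "ay": 0, "az": 0.22}
    - {"jaw": 0.3, "tx": 0, "ty": -0.02, "tz": -0.14, "ax": 0, "ay": 0, "az": 0.35}
    - {"jaw": 0.3, "tx": 0.01, "ty": -0.05, "tz": -0.14, "ax": 0, "ay": 0, "az": 0.48}
    - {"jaw": 0.3, "tx": 0.02, "ty": -0.08, "tz": -0.14, "ax": 0, "ay": 0, "az": 0.61}
    - {"jaw": 0.3, "tx": 0.03, "ty": -0.108, "tz": -0.14, "ax": 0, "ay": 0, "az": 0.75}
    - {"jaw": 0.3, "tx": 0.03, "ty": -0.108, "tz": -0.14, "ax": 0, "ay": 0, "az": 0.89}
    - {"jaw": 0.3, "tx": 0.03, "ty": -0.108, "tz": -0.14, "ax": 0, "ay": 0, "az": 0.89}

```text
time: 22.45
tool_pos: [0.505, 0.2992, 0.3596]
ee_rot: [-3.14, -0.0, 2.53]
wrist_force: [-0.4, -0.1, -2.1]
width: 0.0561
```

```bash
python3 plan.py "0.5 0.0 0.36 92 0.3" "0.494 -0.191 0.36 87.8 0.3"
```

```text
[0.505  0.2992 0.3596] [-1.7989e+02 -1.0000e-02  1.4495e+02] 0.05607180418409966
{'jaw': 0.3, 'tx': -0.168, 'ty': -0.248, 'tz': 0.0, 'ax': -0.002, 'ay': 0.001, 'az': 0.924}
{'jaw': 0.3, 'tx': -0.272, 'ty': -0.408, 'tz': 0.0, 'ax': -0.002, 'ay': 0.001, 'az': 0.998}
```

Request:
step_arm:
  steps:
    - {"jaw": 0.3, "tx": -0.021, "ty": -0.031, "tz": 0, "ax": 0, "ay": 0, "az": 0.12}
    - {"jaw": 0.3, "tx": -0.042, "ty": -0.062, "tz": 0, "ax": 0, "ay": 0, "az": 0.24}
    - {"jaw": 0.3, "tx": -0.063, "ty": -0.093, "tz": 0, "ax": 0, "ay": 0, "az": 0.36}
    - {"jaw": 0.3, "tx": -0.084, "ty": -0.124, "tz": 0, "ax": 0, "ay": 0, "az": 0.48}
    - {"jaw": 0.3, "tx": -0.105, "ty": -0.155, "tz": 0, "ax": 0, "ay": 0, "az": 0.6}
    - {"jaw": 0.3, "tx": -0.126, "ty": -0.186, "tz": 0, "ax": 0, "ay": 0, "az": 0.72}
    - {"jaw": 0.3, "tx": -0.147, "ty": -0.217, "tz": 0, "ax": 0, "ay": 0, "az": 0.84}
    - {"jaw": 0.3, "tx": -0.168, "ty": -0.248, "tz": 0, "ax": 0, "ay": 0, "az": 0.95}

```text
time: 23.25
tool_pos: [0.5, -0.0012, 0.3597]
ee_rot: [-3.14, 0.001, 1.58]
wrist_force: [0.9, 0.3, -1.9]
width: 0.0558
```

```bash
python3 plan.py "0.494 -0.191 0.36 87.8 0.3" "0.494 -0.191 0.2 87.8 0.3"
```

```text
[ 0.5    -0.0012  0.3597] [-1.7989e+02  7.0000e-02  9.0520e+01] 0.05577400642434435
{'jaw': 0.3, 'tx': -0.19, 'ty': -0.008, 'tz': -0.0, 'ax': -0.002, 'ay': 0.001, 'az': 0.048}
{'jaw': 0.3, 'tx': -0.19, 'ty': -0.007, 'tz': 0.16, 'ax': -0.002, 'ay': 0.001, 'az': 0.048}
```

Request:
step_arm:
  steps:
    - {"jaw": 0.3, "tx": -0.045, "ty": -0.002, "tz": 0, "ax": 0, "ay": 0, "az": 0.02}
    - {"jaw": 0.3, "tx": -0.09, "ty": -0.004, "tz": 0, "ax": 0, "ay": 0, "az": 0.048}
    - {"jaw": 0.3, "tx": -0.135, "ty": -0.006, "tz": 0, "ax": 0, "ay": 0, "az": 0.048}
    - {"jaw": 0.3, "tx": -0.175, "ty": -0.008, "tz": 0.0, "ax": 0, "ay": 0, "az": 0.048}
    - {"jaw": 0.3, "tx": -0.19, "ty": -0.008, "tz": 0.03, "ax": 0, "ay": 0, "az": 0.048}
    - {"jaw": 0.3, "tx": -0.19, "ty": -0.008, "tz": 0.07, "ax": 0, "ay": 0, "az": 0.048}
    - {"jaw": 0.3, "tx": -0.19, "ty": -0.008, "tz": 0.11, "ax": 0, "ay": 0, "az": 0.048}
    - {"jaw": 0.3, "tx": -0.19, "ty": -0.008, "tz": 0.14, "ax": 0, "ay": 0, "az": 0.048}

```text
time: 24.05
tool_pos: [0.4928, -0.1908, 0.2164]
ee_rot: [-3.136, -0.001, 1.536]
wrist_force: [0.9, -0.9, -1.7]
width: 0.0559
```

```bash
python3 plan.py "0.494 -0.191 0.056 87.8 0.3"
```

```text
[ 0.4928 -0.1908  0.2164] [-1.7969e+02 -3.0000e-02  8.7980e+01] 0.05589760991672677
{'jaw': 0.3, 'tx': -0.0, 'ty': 0.002, 'tz': 0.16, 'ax': -0.005, 'ay': -0.001, 'az': 0.003}
```

Request:
step_arm:
  steps:
    - {"jaw": 0.3, "tx": 0, "ty": 0, "tz": 0.03, "ax": 0, "ay": 0, "az": 0}
    - {"jaw": 0.3, "tx": 0, "ty": 0, "tz": 0.06, "ax": 0, "ay": 0, "az": 0}
    - {"jaw": 0.3, "tx": 0, "ty": 0, "tz": 0.09, "ax": 0, "ay": 0, "az": 0}
    - {"jaw": 0.3, "tx": 0, "ty": 0, "tz": 0.12, "ax": 0, "ay": 0, "az": 0}
    - {"jaw": 0.3, "tx": 0, "ty": 0, "tz": 0.14, "ax": 0, "ay": 0, "az": 0}
    - {"jaw": 0.3, "tx": 0, "ty": 0, "tz": 0.15, "ax": 0, "ay": 0, "az": 0}
    - {"jaw": 0.3, "tx": 0, "ty": 0, "tz": 0.158, "ax": 0, "ay": 0, "az": 0}
    - {"jaw": 0.3, "tx": 0, "ty": 0, "tz": 0.158, "ax": 0, "ay": 0, "az": 0}

```text
time: 24.85
tool_pos: [0.4918, -0.1903, 0.0578]
ee_rot: [-3.135, -0.001, 1.537]
wrist_force: [-0.4, 0.7, -1.9]
width: 0.0557
```

Request:
step_arm:
  steps:
    - {"jaw": 0.8, "tx": 0, "ty": 0, "tz": 0, "ax": 0, "ay": 0, "az": 0}
    - {"jaw": 0.8, "tx": 0, "ty": 0, "tz": 0, "ax": 0, "ay": 0, "az": 0}
    - {"jaw": 0.8, "tx": 0, "ty": 0, "tz": 0, "ax": 0, "ay": 0, "az": 0}
    - {"jaw": 0.8, "tx": 0, "ty": 0, "tz": -0.04, "ax": 0, "ay": 0, "az": 0}
    - {"jaw": 0.8, "tx": 0, "ty": 0, "tz": -0.09, "ax": 0, "ay": 0, "az": 0}
    - {"jaw": 0.8, "tx": 0, "ty": 0, "tz": -0.14, "ax": 0, "ay": 0, "az": 0}
    - {"jaw": 0.8, "tx": 0, "ty": 0, "tz": -0.19, "ax": 0, "ay": 0, "az": 0}
    - {"jaw": 0.8, "tx": 0, "ty": 0, "tz": -0.24, "ax": 0, "ay": 0, "az": 0}

```text
time: 25.65
tool_pos: [0.4931, -0.1906, 0.301]
ee_rot: [-3.137, -0.0, 1.537]
wrist_force: [1.3, -0.5, 0.6]
width: 0.0751
```

```bash
python3 - <<'E'
from h import *
st();im,d=snapshot('wrist');save('w7',im)
P=cloud('wrist',d)
x,y,z=P[...,0],P[...,1],P[...,2]
m=(z>.255)&(z<.3)&(y<.03)&(y>-.03)&(x>.45)&(x<.65);p=P[m];print('handle',len(p),np.round(np.median(p,0),4) if len(p) else '')
m=(z>.03)&(z<.2)&(x>.4)&(x<.69)&(y>-.255)&(y<-.13);p=P[m];print('in bin z max',p[:,2].max(),np.round(np.percentile(p[:,2],[50,90,99]),3))
E
python3 plan.py "0.553 0.003 0.37 30 0.28"
```

```text
t 25.65 p [ 0.4931 -0.1906  0.301 ] rpy [-3.137 -0.     1.537] F [ 1.3 -0.5  0.6] w 0.0751 q [-0.47  0.04  1.25 -0.    1.86 -0.44]
handle 0 
in bin z max 0.10224686258702914 [0.046 0.088 0.1  ]
[ 0.4956 -0.1918  0.3112] [179.38   0.4   88.07] 0.07519071858351704
{'jaw': 0.28, 'tx': 0.196, 'ty': 0.051, 'tz': -0.06, 'ax': 0.013, 'ay': 0.001, 'az': 1.013}
```

View pics/w7.png

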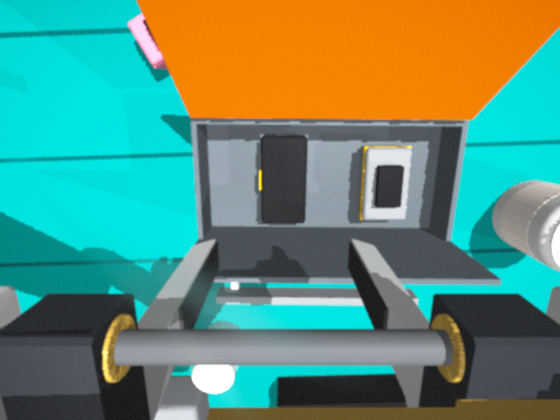

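The bin holds both: case at (284,180) and battery at (388,182), lying flat. Now back to the handle to shut the drop-front.

Request:
step_arm:
  steps:
    - {"jaw": 0.28, "tx": 0.0, "ty": 0.0, "tz": -0.05, "ax": 0, "ay": 0, "az": 0.12}
    - {"jaw": 0.28, "tx": 0.03, "ty": 0.01, "tz": -0.065, "ax": 0, "ay": 0, "az": 0.25}
    - {"jaw": 0.28, "tx": 0.07, "ty": 0.02, "tz": -0.065, "ax": 0, "ay": 0, "az": 0.38}
    - {"jaw": 0.28, "tx": 0.11, "ty": 0.03, "tz": -0.065, "ax": 0, "ay": 0, "az": 0.51}
    - {"jaw": 0.28, "tx": 0.15, "ty": 0.04, "tz": -0.065, "ax": 0, "ay": 0, "az": 0.64}
    - {"jaw": 0.28, "tx": 0.196, "ty": 0.051, "tz": -0.065, "ax": 0, "ay": 0, "az": 0.77}
    - {"jaw": 0.28, "tx": 0.196, "ty": 0.051, "tz": -0.065, "ax": 0, "ay": 0, "az": 0.9}
    - {"jaw": 0.28, "tx": 0.196, "ty": 0.051, "tz": -0.065, "ax": 0, "ay": 0, "az": 1.013}

```text
time: 26.5
tool_pos: [0.5528, 0.0046, 0.3757]
ee_rot: [3.129, -0.006, 0.523]
wrist_force: [0.6, -0.3, 1.0]
width: 0.0265
```

```bash
python3 plan.py "0.553 0.003 0.37 -2.2 0.28"
```

```text
[0.5528 0.0046 0.3757] [179.3   -0.36  29.94] 0.02653619862946679
{'jaw': 0.28, 'tx': -0.001, 'ty': 0.001, 'tz': 0.006, 'ax': 0.01, 'ay': -0.01, 'az': 0.561}
```

Request:
step_arm:
  steps:
    - {"jaw": 0.28, "tx": 0, "ty": 0.001, "tz": 0.006, "ax": 0.01, "ay": -0.01, "az": 0.14}
    - {"jaw": 0.28, "tx": 0, "ty": 0.001, "tz": 0.006, "ax": 0.01, "ay": -0.01, "az": 0.28}
    - {"jaw": 0.28, "tx": 0, "ty": 0.001, "tz": 0.006, "ax": 0.01, "ay": -0.01, "az": 0.42}
    - {"jaw": 0.28, "tx": 0, "ty": 0.001, "tz": 0.006, "ax": 0.01, "ay": -0.01, "az": 0.561}
    - {"jaw": 0.28, "tx": 0, "ty": 0.001, "tz": 0.006, "ax": 0.01, "ay": -0.01, "az": 0.561}

```text
time: 27.0
tool_pos: [0.5534, 0.0037, 0.3702]
ee_rot: [3.141, -0.001, -0.038]
wrist_force: [0.3, -0.6, -0.4]
width: 0.0264
```

Run:
```python
from h import *
st();im,d=snapshot('wrist');save('w8',im);P=cloud('wrist',d);x,y,z=P[...,0],P[...,1],P[...,2]
m=(z>.255)&(z<.31)&(y<.04)&(y>-.04)&(x>.5)&(x<.65);p=P[m]
for a in np.arange(.5,.62,.02):
    q=p[(p[:,0]>=a)&(p[:,0]<a+.02)]
    if len(q): print(round(a,2),len(q),np.round(np.median(q,0),4),np.round([q[:,1].min(),q[:,1].max(),q[:,2].max()],3))
```

```text
t 27.0 p [0.5534 0.0037 0.3702] rpy [ 3.141e+00 -1.000e-03 -3.800e-02] F [ 0.3 -0.6 -0.4] w 0.0264 q [-0.1   0.12  1.03 -0.    2.    1.51]
0.5 346 [0.5086 0.0045 0.2794] [-0.011  0.011  0.283]
0.52 316 [0.5303 0.0046 0.2798] [-0.001  0.01   0.282]
0.54 326 [0.5502 0.0038 0.2798] [-0.003  0.01   0.282]
0.56 363 [0.5703 0.0028 0.2797] [-0.003  0.009  0.282]
0.58 389 [0.5905 0.0019 0.2796] [-0.016  0.008  0.282]
0.6 420 [ 0.6057 -0.0041  0.2747] [-0.019  0.007  0.282]
```

Request:
step_arm:
  steps:
    - {"jaw": 0.28, "tx": 0, "ty": 0, "tz": 0.05, "ax": 0, "ay": 0, "az": 0}
    - {"jaw": 0.28, "tx": 0, "ty": 0, "tz": 0.09, "ax": 0, "ay": 0, "az": 0}
    - {"jaw": 0.28, "tx": 0, "ty": 0, "tz": 0.104, "ax": 0, "ay": 0, "az": 0}
    - {"jaw": 0.28, "tx": 0, "ty": 0, "tz": 0.104, "ax": 0, "ay": 0, "az": 0}
    - {"jaw": 0, "tx": 0, "ty": 0, "tz": 0.104, "ax": 0, "ay": 0, "az": 0}
    - {"jaw": 0, "tx": 0, "ty": 0, "tz": 0.104, "ax": 0, "ay": 0, "az": 0}
    - {"jaw": 0, "tx": 0, "ty": 0, "tz": 0.104, "ax": 0, "ay": 0, "az": 0}

```text
time: 27.75
tool_pos: [0.5547, 0.0039, 0.2694]
ee_rot: [-3.141, -0.007, -0.035]
wrist_force: [0.5, 0.7, 4.5]
width: 0.0109
```

Run:
```python
from h import *
s=st();y0,z0=s['tool_pos'][1:]
yh,zh=-.121,.0925-.010
a0=np.degrees(np.arctan2(y0-yh,z0-zh));r=np.hypot(y0-yh,z0-zh);print('phi',a0,'r',r)
for a in np.arange(30,-61,-5): print(a,'ty',round(-(yh+r*np.sin(np.radians(a))-y0),4),'tz',round(z0-zh-r*np.cos(np.radians(a)),4))
```

```text
t 27.75 p [0.5547 0.0039 0.2694] rpy [-3.141 -0.007 -0.035] F [0.5 0.7 4.5] w 0.0109 q [-0.1   0.09  1.26  0.    1.79  1.51]
phi 33.75318876435271 r 0.22480604822655828
30 ty 0.0125 tz -0.0078
25 ty 0.0299 tz -0.0168
20 ty 0.048 tz -0.0243
15 ty 0.0667 tz -0.0302
10 ty 0.0859 tz -0.0345
5 ty 0.1053 tz -0.037
0 ty 0.1249 tz -0.0379
-5 ty 0.1445 tz -0.037
-10 ty 0.1639 tz -0.0345
-15 ty 0.1831 tz -0.0302
-20 ty 0.2018 tz -0.0243
-25 ty 0.2199 tz -0.0168
-30 ty 0.2373 tz -0.0078
-35 ty 0.2538 tz 0.0028
-40 ty 0.2694 tz 0.0147
-45 ty 0.2839 tz 0.028
-50 ty 0.2971 tz 0.0424
-55 ty 0.3091 tz 0.058
-60 ty 0.3196 tz 0.0745
```

Request:
step_arm:
  steps:
    - {"jaw": 0, "tx": 0, "ty": 0.0125, "tz": -0.0078, "ax": 0, "ay": 0, "az": 0}
    - {"jaw": 0, "tx": 0, "ty": 0.0299, "tz": -0.0168, "ax": 0, "ay": 0, "az": 0}
    - {"jaw": 0, "tx": 0, "ty": 0.048, "tz": -0.0243, "ax": 0, "ay": 0, "az": 0}
    - {"jaw": 0, "tx": 0, "ty": 0.0667, "tz": -0.0302, "ax": 0, "ay": 0, "az": 0}
    - {"jaw": 0, "tx": 0, "ty": 0.0859, "tz": -0.0345, "ax": 0, "ay": 0, "az": 0}
    - {"jaw": 0, "tx": 0, "ty": 0.1053, "tz": -0.037, "ax": 0, "ay": 0, "az": 0}
    - {"jaw": 0, "tx": 0, "ty": 0.1249, "tz": -0.0379, "ax": 0, "ay": 0, "az": 0}
    - {"jaw": 0, "tx": 0, "ty": 0.1445, "tz": -0.037, "ax": 0, "ay": 0, "az": 0}

```text
time: 28.55
tool_pos: [0.5488, -0.1402, 0.3102]
ee_rot: [-3.14, -0.009, -0.033]
wrist_force: [-2.8, 4.0, 2.4]
width: 0.0108
```

Request:
step_arm:
  steps:
    - {"jaw": 0, "tx": 0, "ty": 0.0195, "tz": 0.003, "ax": 0, "ay": 0, "az": 0}
    - {"jaw": 0, "tx": 0, "ty": 0.0385, "tz": 0.008, "ax": 0, "ay": 0, "az": 0}
    - {"jaw": 0, "tx": 0, "ty": 0.057, "tz": 0.015, "ax": 0, "ay": 0, "az": 0}
    - {"jaw": 0, "tx": 0, "ty": 0.0755, "tz": 0.0225, "ax": 0, "ay": 0, "az": 0}
    - {"jaw": 0, "tx": 0, "ty": 0.093, "tz": 0.0315, "ax": 0, "ay": 0, "az": 0}
    - {"jaw": 0, "tx": 0, "ty": 0.1095, "tz": 0.042, "ax": 0, "ay": 0, "az": 0}
    - {"jaw": 0, "tx": 0, "ty": 0.125, "tz": 0.054, "ax": 0, "ay": 0, "az": 0}
    - {"jaw": 0, "tx": 0, "ty": 0.1395, "tz": 0.067, "ax": 0, "ay": 0, "az": 0}

```text
time: 29.35
tool_pos: [0.5429, -0.2815, 0.2448]
ee_rot: [3.142, -0.007, -0.035]
wrist_force: [-5.3, 1.9, 3.4]
width: 0.011
```

Request:
step_arm:
  steps:
    - {"jaw": 0, "tx": 0, "ty": 0.007, "tz": 0.007, "ax": 0, "ay": 0, "az": 0}
    - {"jaw": 0, "tx": 0, "ty": 0.0135, "tz": 0.0145, "ax": 0, "ay": 0, "az": 0}
    - {"jaw": 0, "tx": 0, "ty": 0.0195, "tz": 0.022, "ax": 0, "ay": 0, "az": 0}
    - {"jaw": 0, "tx": 0, "ty": 0.023, "tz": 0.028, "ax": 0, "ay": 0, "az": 0}
    - {"jaw": 0, "tx": 0, "ty": 0.023, "tz": 0.03, "ax": 0, "ay": 0, "az": 0}

```text
time: 29.85
tool_pos: [0.5418, -0.3068, 0.2152]
ee_rot: [3.137, -0.007, -0.037]
wrist_force: [-4.1, -2.8, 5.1]
width: 0.0113
```

Request:
step_arm:
  steps:
    - {"jaw": 0, "tx": 0, "ty": 0.002, "tz": 0.005, "ax": 0, "ay": 0, "az": 0}
    - {"jaw": 0, "tx": 0, "ty": 0.003, "tz": 0.009, "ax": 0, "ay": 0, "az": 0}
    - {"jaw": 0, "tx": 0, "ty": 0.003, "tz": 0.009, "ax": 0, "ay": 0, "az": 0}

```text
time: 30.15
tool_pos: [0.5419, -0.3083, 0.2134]
ee_rot: [3.136, -0.012, -0.035]
wrist_force: [-7.9, 8.2, 20.6]
width: 0.011
```

Request:
step_arm:
  steps:
    - {"jaw": 0.28, "tx": 0, "ty": 0, "tz": 0, "ax": 0, "ay": 0, "az": 0}
    - {"jaw": 0.28, "tx": 0, "ty": 0, "tz": 0, "ax": 0, "ay": 0, "az": 0}
    - {"jaw": 0.28, "tx": 0, "ty": 0, "tz": 0, "ax": 0, "ay": 0, "az": 0}
    - {"jaw": 0.28, "tx": 0, "ty": 0, "tz": -0.05, "ax": 0, "ay": 0, "az": 0}
    - {"jaw": 0.28, "tx": 0, "ty": 0, "tz": -0.1, "ax": 0, "ay": 0, "az": 0}
    - {"jaw": 0.45, "tx": 0, "ty": -0.04, "tz": -0.13, "ax": 0, "ay": 0, "az": -0.15}
    - {"jaw": 0.45, "tx": -0.01, "ty": -0.09, "tz": -0.13, "ax": 0, "ay": 0, "az": -0.3}
    - {"jaw": 0.45, "tx": -0.02, "ty": -0.14, "tz": -0.13, "ax": 0, "ay": 0, "az": -0.45}

```text
time: 30.95
tool_pos: [0.5262, -0.1683, 0.3424]
ee_rot: [3.13, -0.01, 0.419]
wrist_force: [0.1, 0.1, -0.6]
width: 0.0418
```

```bash
python3 plan.py "0.491 -0.023 0.3 60 0.45"
python3 - <<'E'
from h import *
im,d=snapshot('side');P=cloud('side',d);save('side9',im)
hs=cv2.cvtColor(np.ascontiguousarray(im),cv2.COLOR_RGB2HSV).astype(int)
m=(hs[...,0]>6)&(hs[...,0]<20)&(hs[...,1]>150)&(hs[...,2]>60)&(P[...,1]<.0)&(P[...,0]>.35)&(P[...,0]<.75)&(P[...,2]>.085)
m=cv2.erode(m.astype(np.uint8),np.ones((3,3)))>0
p=P[m];p=p[p[:,2]<.22];c=np.median(p,0);n=np.linalg.svd(p-p.mean(0))[2][2];print(len(p),c,n,np.degrees(np.arccos(abs(n[2]))))
E
```

```text
[ 0.5262 -0.1683  0.3424] [179.33  -0.55  24.03] 0.04182268790967816
{'jaw': 0.45, 'tx': 0.027, 'ty': -0.147, 'tz': 0.041, 'ax': 0.014, 'ay': -0.006, 'az': -0.628}
1755 [ 0.5755109  -0.20652342  0.1498189 ] [0.02182921 0.57438216 0.81829617] 35.08540467523194
```

The drop-front's fitted plane now leans back 55°, so it is fully shut. Next, the lever.

Request:
step_arm:
  steps:
    - {"jaw": 0.45, "tx": 0.006, "ty": -0.03, "tz": 0, "ax": 0, "ay": 0, "az": -0.13}
    - {"jaw": 0.45, "tx": 0.012, "ty": -0.065, "tz": 0, "ax": 0, "ay": 0, "az": -0.26}
    - {"jaw": 0.45, "tx": 0.018, "ty": -0.1, "tz": 0, "ax": 0, "ay": 0, "az": -0.4}
    - {"jaw": 0.45, "tx": 0.024, "ty": -0.13, "tz": 0.02, "ax": 0, "ay": 0, "az": -0.52}
    - {"jaw": 0.45, "tx": 0.027, "ty": -0.147, "tz": 0.041, "ax": 0.014, "ay": -0.006, "az": -0.628}
    - {"jaw": 0.45, "tx": 0.027, "ty": -0.147, "tz": 0.041, "ax": 0.014, "ay": -0.006, "az": -0.78}
    - {"jaw": 0.45, "tx": 0.027, "ty": -0.147, "tz": 0.041, "ax": 0.014, "ay": -0.006, "az": -0.93}
    - {"jaw": 0.45, "tx": 0.027, "ty": -0.147, "tz": 0.041, "ax": 0.014, "ay": -0.006, "az": -1.113}

```text
time: 31.8
tool_pos: [0.4883, -0.0156, 0.2998]
ee_rot: [-3.138, -0.002, 1.517]
wrist_force: [-0.1, -0.4, -0.3]
width: 0.0425
```

```bash
python3 - <<'E'
from h import *
st();im,d=snapshot('wrist');save('w10',im);P=cloud('wrist',d)
hsv=cv2.cvtColor(np.ascontiguousarray(im),cv2.COLOR_RGB2HSV).astype(int);H,S,V=[hsv[...,i] for i in range(3)]
m=((H<6)|(H>174))&(S>150)&(V>80);p=P[m];p=p[(p[:,1]<.05)&(p[:,1]>-.13)&(p[:,0]<.55)&(p[:,0]>.43)]
for y in np.arange(-.13,.02,.01):
    q=p[(p[:,1]>=y)&(p[:,1]<y+.01)]
    if len(q):print(round(y,3),len(q),np.round(np.median(q,0),4),np.round([q[:,0].min(),q[:,0].max(),q[:,1].max(),q[:,2].max()],3))
E
python3 plan.py "0.491 -0.025 0.055 87.8 0.45"
```

```text
t 31.8 p [ 0.4883 -0.0156  0.2998] rpy [-3.138e+00 -2.000e-03  1.517e+00] F [-0.1 -0.4 -0.3] w 0.0425 q [-0.15 -0.05  1.34  0.    1.85 -0.09]
-0.13 3 [ 0.4778 -0.1255  0.    ] [ 0.478  0.478 -0.124  0.001]
-0.12 50 [ 0.4857 -0.113   0.0592] [ 0.479  0.494 -0.11   0.061]
-0.11 76 [ 0.4862 -0.105   0.0585] [ 0.481  0.494 -0.1    0.06 ]
-0.1 59 [ 0.4864 -0.0949  0.0573] [ 0.481  0.492 -0.09   0.059]
-0.09 83 [ 0.4868 -0.0845  0.056 ] [ 0.478  0.494 -0.08   0.058]
-0.08 88 [ 0.4868 -0.0753  0.055 ] [ 0.48   0.495 -0.07   0.057]
-0.07 70 [ 0.488  -0.065   0.0539] [ 0.483  0.493 -0.06   0.056]
-0.06 74 [ 0.4873 -0.0547  0.0528] [ 0.474  0.494 -0.05   0.055]
-0.05 119 [ 0.4879 -0.044   0.0535] [ 0.474  0.501 -0.04   0.056]
-0.04 150 [ 0.4893 -0.0351  0.053 ] [ 0.475  0.501 -0.03   0.056]
-0.03 155 [ 0.4899 -0.0248  0.0517] [ 0.478  0.502 -0.02   0.055]
-0.02 7 [ 0.4837 -0.0197  0.049 ] [ 0.48   0.489 -0.02   0.05 ]
[ 0.4883 -0.0157  0.2999] [-1.7978e+02 -1.2000e-01  8.7100e+01] 0.042265703870078504
{'jaw': 0.45, 'tx': -0.01, 'ty': 0.004, 'tz': 0.245, 'ax': -0.004, 'ay': -0.002, 'az': -0.012}
```

Request:
step_arm:
  steps:
    - {"jaw": 0.45, "tx": -0.018, "ty": 0.002, "tz": 0.05, "ax": 0, "ay": 0, "az": -0.012}
    - {"jaw": 0.45, "tx": -0.018, "ty": 0.002, "tz": 0.1, "ax": 0, "ay": 0, "az": -0.012}
    - {"jaw": 0.45, "tx": -0.018, "ty": 0.002, "tz": 0.15, "ax": 0, "ay": 0, "az": -0.012}
    - {"jaw": 0.45, "tx": -0.018, "ty": 0.002, "tz": 0.19, "ax": 0, "ay": 0, "az": -0.012}
    - {"jaw": 0.45, "tx": -0.018, "ty": 0.002, "tz": 0.225, "ax": 0, "ay": 0, "az": -0.012}
    - {"jaw": 0.45, "tx": -0.018, "ty": 0.002, "tz": 0.25, "ax": 0, "ay": 0, "az": -0.012}
    - {"jaw": 0.45, "tx": -0.018, "ty": 0.002, "tz": 0.263, "ax": 0, "ay": 0, "az": -0.012}
    - {"jaw": 0.45, "tx": -0.018, "ty": 0.002, "tz": 0.263, "ax": 0, "ay": 0, "az": -0.012}

```text
time: 32.65
tool_pos: [0.4868, -0.0331, 0.0344]
ee_rot: [-3.133, -0.003, 1.531]
wrist_force: [-0.5, 0.7, 0.2]
width: 0.0424
```

Request:
step_arm:
  steps:
    - {"jaw": 0.1, "tx": 0, "ty": 0, "tz": 0, "ax": 0, "ay": 0, "az": 0}
    - {"jaw": 0.1, "tx": 0, "ty": 0, "tz": 0, "ax": 0, "ay": 0, "az": 0}
    - {"jaw": 0.1, "tx": 0, "ty": 0, "tz": 0, "ax": 0, "ay": 0, "az": 0}
    - {"jaw": 0.1, "tx": 0, "ty": 0, "tz": 0, "ax": 0, "ay": 0, "az": 0}

```text
time: 33.05
tool_pos: [0.4897, -0.0334, 0.0362]
ee_rot: [-3.14, -0.002, 1.53]
wrist_force: [5.9, 0.2, -2.6]
width: 0.0258
```

Request:
step_arm:
  steps:
    - {"jaw": 0.1, "tx": 0, "ty": 0, "tz": -0.009, "ax": 0, "ay": 0, "az": 0}
    - {"jaw": 0.1, "tx": -0.0017, "ty": 0, "tz": -0.0244, "ax": 0, "ay": 0, "az": 0}
    - {"jaw": 0.1, "tx": -0.0061, "ty": 0, "tz": -0.0391, "ax": 0, "ay": 0, "az": 0}
    - {"jaw": 0.1, "tx": -0.0131, "ty": 0, "tz": -0.0528, "ax": 0, "ay": 0, "az": 0}
    - {"jaw": 0.1, "tx": -0.0223, "ty": 0, "tz": -0.0651, "ax": 0, "ay": 0, "az": 0}
    - {"jaw": 0.1, "tx": -0.0255, "ty": 0, "tz": -0.0685, "ax": 0, "ay": 0, "az": 0}
    - {"jaw": 0.1, "tx": -0.0255, "ty": 0, "tz": -0.0685, "ax": 0, "ay": 0, "az": 0}

```text
time: 33.75
tool_pos: [0.4888, -0.0593, 0.1058]
ee_rot: [-3.141, -0.003, 1.529]
wrist_force: [0.3, 0.7, 0.6]
width: 0.0258
```

Request:
step_arm:
  steps:
    - {"jaw": 0.1, "tx": -0.003, "ty": 0, "tz": -0.003, "ax": 0, "ay": 0, "az": 0}
    - {"jaw": 0.1, "tx": -0.005, "ty": 0, "tz": -0.006, "ax": 0, "ay": 0, "az": 0}
    - {"jaw": 0.1, "tx": -0.005, "ty": 0, "tz": -0.006, "ax": 0, "ay": 0, "az": 0}

```text
time: 34.05
tool_pos: [0.4883, -0.0635, 0.1067]
ee_rot: [-3.138, -0.005, 1.53]
wrist_force: [10.5, 2.1, -23.4]
width: 0.0255
```

Request:
step_arm:
  steps:
    - {"jaw": 0.5, "tx": 0, "ty": 0, "tz": 0, "ax": 0, "ay": 0, "az": 0}
    - {"jaw": 0.5, "tx": 0, "ty": 0, "tz": 0, "ax": 0, "ay": 0, "az": 0}
    - {"jaw": 0.5, "tx": 0, "ty": 0, "tz": 0, "ax": 0, "ay": 0, "az": 0}
    - {"jaw": 0.5, "tx": 0, "ty": 0, "tz": -0.05, "ax": 0, "ay": 0, "az": 0}
    - {"jaw": 0.5, "tx": 0.04, "ty": 0, "tz": -0.09, "ax": 0, "ay": 0, "az": 0}
    - {"jaw": 0, "tx": 0.09, "ty": 0, "tz": -0.09, "ax": 0, "ay": 0, "az": 0}
    - {"jaw": 0, "tx": 0.09, "ty": 0, "tz": -0.09, "ax": 0, "ay": 0, "az": 0}

```text
time: 34.75
tool_pos: [0.4935, 0.0296, 0.2012]
ee_rot: [3.138, -0.007, 1.535]
wrist_force: [0.4, -0.3, -1.0]
width: 0.0341
```

Run:
```python
from h import *
st();im,d=snapshot('wrist');save('w11',im);P=cloud('wrist',d)
hsv=cv2.cvtColor(np.ascontiguousarray(im),cv2.COLOR_RGB2HSV).astype(int);H,S,V=[hsv[...,i] for i in range(3)]
m=((H<6)|(H>174))&(S>150)&(V>80);p=P[m];p=p[(p[:,1]<.05)&(p[:,1]>-.2)&(p[:,0]<.55)&(p[:,0]>.43)]
for y in np.arange(-.16,.02,.01):
    q=p[(p[:,1]>=y)&(p[:,1]<y+.01)]
    if len(q):print(round(y,3),len(q),np.round(np.median(q,0),4),np.round([q[:,1].max(),q[:,2].max()],3))
m=(P[...,2]>.075)&(P[...,2]<.095)&(P[...,0]>.56)&(P[...,0]<.68)&(P[...,1]>-.2);q=P[m];print('front top',len(q),np.round(np.percentile(q,[5,50,95],axis=0),3))
```

```text
t 34.75 p [0.4935 0.0296 0.2012] rpy [ 3.138 -0.007  1.535] F [ 0.4 -0.3 -1. ] w 0.0341 q [-0.06 -0.04  1.52  0.01  1.65 -0.02]
-0.1 9 [ 0.4878 -0.0907  0.0912] [-0.09   0.092]
-0.09 60 [ 0.4857 -0.0849  0.0962] [-0.08  0.1 ]
-0.08 53 [ 0.4864 -0.072   0.1093] [-0.07   0.111]
-0.07 125 [ 0.487  -0.0649  0.1152] [-0.06  0.12]
-0.06 330 [ 0.4875 -0.0531  0.1206] [-0.05   0.125]
-0.05 123 [ 0.4868 -0.0486  0.1156] [-0.047  0.119]Traceback (most recent call last):
  File "<stdin>", line 8, in <module>
    return _quantile_unchecked(
        a, q, axis, out, overwrite_input, method, keepdims, weights)
    return _ureduce(a,
                    func=_quantile_ureduce_func,
    ...<5 lines>...
                    overwrite_input=overwrite_input,
                    method=method)
    r = func(a, **kwargs)
    result = _quantile(arr,
                       quantiles=q,
    ...<2 lines>...
                       out=out,
                       weights=wgt)
    slices_having_nans = np.isnan(arr[-1, ...])
                                  ~~~^^^^^^^^^
IndexError: index -1 is out of bounds for axis 0 with size 0
```

View pics/w11.png

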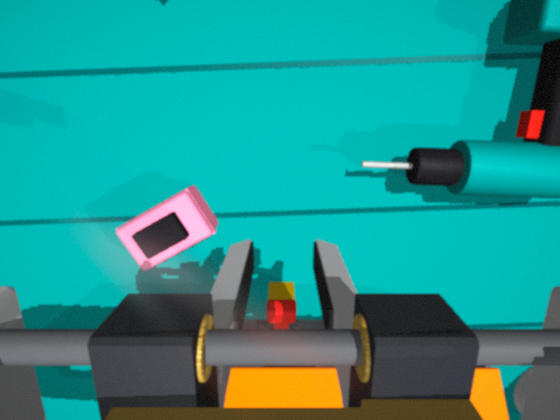

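The lever is up: pad top at z 0.12, as at the start, and the stop was felt at 23 N (pad at (281,300)). Moving to the bare push spot.

```bash
python3 plan.py "0.604 -0.09 0.2 87.8 0" "0.604 -0.09 0.065 87.8 0"
```

```text
[0.493  0.0282 0.1998] [179.93  -0.3   87.9 ] 0.030305079129402293
{'jaw': 0.0, 'tx': -0.114, 'ty': 0.115, 'tz': -0.001, 'ax': 0.001, 'ay': -0.005, 'az': 0.002}
{'jaw': 0.0, 'tx': -0.115, 'ty': 0.115, 'tz': 0.134, 'ax': 0.001, 'ay': -0.005, 'az': 0.002}
```

Request:
step_arm:
  steps:
    - {"jaw": 0, "tx": 0.0, "ty": 0.045, "tz": 0, "ax": 0, "ay": 0, "az": 0}
    - {"jaw": 0, "tx": -0.03, "ty": 0.08, "tz": 0, "ax": 0, "ay": 0, "az": 0}
    - {"jaw": 0, "tx": -0.07, "ty": 0.11, "tz": 0, "ax": 0, "ay": 0, "az": 0}
    - {"jaw": 0, "tx": -0.105, "ty": 0.115, "tz": 0, "ax": 0, "ay": 0, "az": 0}
    - {"jaw": 0, "tx": -0.113, "ty": 0.115, "tz": 0.04, "ax": 0, "ay": 0, "az": 0}
    - {"jaw": 0, "tx": -0.113, "ty": 0.115, "tz": 0.08, "ax": 0, "ay": 0, "az": 0}
    - {"jaw": 0, "tx": -0.113, "ty": 0.115, "tz": 0.12, "ax": 0, "ay": 0, "az": 0}
    - {"jaw": 0, "tx": -0.113, "ty": 0.115, "tz": 0.134, "ax": 0, "ay": 0, "az": 0}

```text
time: 35.6
tool_pos: [0.6, -0.0892, 0.0596]
ee_rot: [-3.133, -0.006, 1.532]
wrist_force: [-0.7, 0.1, -1.0]
width: 0.0004
```

Request:
step_arm:
  steps:
    - {"jaw": 0, "tx": -0.015, "ty": 0, "tz": 0, "ax": 0, "ay": 0, "az": 0}
    - {"jaw": 0, "tx": -0.03, "ty": 0, "tz": 0, "ax": 0, "ay": 0, "az": 0}
    - {"jaw": 0, "tx": -0.045, "ty": 0, "tz": 0, "ax": 0, "ay": 0, "az": 0}
    - {"jaw": 0, "tx": -0.06, "ty": 0, "tz": 0, "ax": 0, "ay": 0, "az": 0}
    - {"jaw": 0, "tx": -0.075, "ty": 0, "tz": 0, "ax": 0, "ay": 0, "az": 0}
    - {"jaw": 0, "tx": -0.09, "ty": 0, "tz": 0, "ax": 0, "ay": 0, "az": 0}
    - {"jaw": 0, "tx": -0.1, "ty": 0, "tz": 0, "ax": 0, "ay": 0, "az": 0}
    - {"jaw": 0, "tx": -0.107, "ty": 0, "tz": 0, "ax": 0, "ay": 0, "az": 0}

```text
time: 36.4
tool_pos: [0.5969, -0.198, 0.0605]
ee_rot: [-3.136, -0.005, 1.531]
wrist_force: [0.3, 4.0, 1.7]
width: 0.0004
```

Rolling with about 4 N. I'll continue slowly to the stop.

Request:
step_arm:
  steps:
    - {"jaw": 0, "tx": -0.005, "ty": 0, "tz": 0, "ax": 0, "ay": 0, "az": 0}
    - {"jaw": 0, "tx": -0.01, "ty": 0, "tz": 0, "ax": 0, "ay": 0, "az": 0}
    - {"jaw": 0, "tx": -0.014, "ty": 0, "tz": 0, "ax": 0, "ay": 0, "az": 0}
    - {"jaw": 0, "tx": -0.014, "ty": 0, "tz": 0, "ax": 0, "ay": 0, "az": 0}

```text
time: 36.8
tool_pos: [0.5964, -0.2108, 0.0605]
ee_rot: [-3.136, -0.008, 1.532]
wrist_force: [-0.8, 4.7, 1.5]
width: 0.0002
```

Request:
step_arm:
  steps:
    - {"jaw": 0, "tx": -0.004, "ty": 0, "tz": 0, "ax": 0, "ay": 0, "az": 0}
    - {"jaw": 0, "tx": -0.008, "ty": 0, "tz": 0, "ax": 0, "ay": 0, "az": 0}
    - {"jaw": 0, "tx": -0.009, "ty": 0, "tz": 0, "ax": 0, "ay": 0, "az": 0}

```text
time: 37.1
tool_pos: [0.5963, -0.2107, 0.0606]
ee_rot: [-3.134, -0.024, 1.535]
wrist_force: [-1.7, 22.3, 6.2]
width: 0.0005
```

The stop is reached (22 N, no further travel). Backing off and checking.

Request:
step_arm:
  steps:
    - {"jaw": 0, "tx": 0.03, "ty": 0, "tz": 0, "ax": 0, "ay": 0, "az": 0}
    - {"jaw": 0, "tx": 0.07, "ty": 0, "tz": -0.02, "ax": 0, "ay": 0, "az": 0}
    - {"jaw": 0, "tx": 0.1, "ty": 0, "tz": -0.06, "ax": 0, "ay": 0, "az": 0}
    - {"jaw": 0, "tx": 0.12, "ty": 0, "tz": -0.11, "ax": 0, "ay": 0, "az": 0}
    - {"jaw": 0, "tx": 0.15, "ty": -0.03, "tz": -0.16, "ax": 0, "ay": 0, "az": 0}
    - {"jaw": 0, "tx": 0.19, "ty": -0.06, "tz": -0.2, "ax": 0, "ay": 0, "az": 0}
    - {"jaw": 0, "tx": 0.24, "ty": -0.1, "tz": -0.22, "ax": 0, "ay": 0, "az": 0}
    - {"jaw": 0, "tx": 0.28, "ty": -0.13, "tz": -0.22, "ax": 0, "ay": 0, "az": 0}

```text
time: 37.9
tool_pos: [0.5042, 0.0324, 0.281]
ee_rot: [-3.141, -0.022, 1.534]
wrist_force: [-0.0, 1.1, 0.6]
width: 0.0002
```

Run:
```python
from h import *
st()
ims={}
for c in('side','top'):
    im,d=snapshot(c);P=cloud(c,d);ims[c]=im
    hs=cv2.cvtColor(np.ascontiguousarray(im),cv2.COLOR_RGB2HSV).astype(int)
    box=(P[...,1]<.0)&(P[...,0]>.35)&(P[...,0]<.75)
    m=(hs[...,0]>6)&(hs[...,0]<20)&(hs[...,1]>150)&(hs[...,2]>60)&box&(P[...,2]>.085)
    m=cv2.erode(m.astype(np.uint8),np.ones((3,3)))>0;p=P[m];p=p[p[:,2]<.23]
    n=np.linalg.svd(p-p.mean(0))[2][2];print(c,'flap',len(p),p.mean(0).round(3),'tilt',np.degrees(np.arccos(abs(n[2]))).round(1))
    m=((hs[...,0]<6)|(hs[...,0]>174))&(hs[...,1]>150)&(hs[...,2]>80)&box&(P[...,2]>.03)
    p=P[m];print(c,'red',len(p),np.round(np.percentile(p,[2,50,98],axis=0),3) if len(p) else '')
    for q in('bowl','drill'):
        for s in silhouettes(c,q)[:1]: print(q,round(s['confidence'],2),np.round(np.nanmedian(P[s['pixels']],0),3))
a=cv2.resize(ims['top'][100:320,70:550],(480,220));b=cv2.resize(ims['side'][130:370,100:400],(300,240))
o=np.zeros((240,780,3),np.uint8);o[:220,:480]=a;o[:,480:]=b;save('fin',o)
```

```text
t 37.9 p [0.5042 0.0324 0.281 ] rpy [-3.141 -0.022  1.534] F [-0.   1.1  0.6] w 0.0002 q [-0.06 -0.02  1.35  0.02  1.81 -0.02]
side flap 2885 [ 0.548 -0.306  0.155] tilt 35.1
side red 149 [[ 0.477 -0.204  0.073]
 [ 0.487 -0.167  0.106]
 [ 0.498 -0.145  0.122]]
bowl 0.69 [ 0.487 -0.173  0.093]
drill 0.85 [0.753 0.052 0.048]
top flap 5431 [ 0.538 -0.298  0.152] tilt 35.1
top red 76 [[ 0.476 -0.209  0.069]
 [ 0.486 -0.174  0.1  ]
 [ 0.497 -0.152  0.122]]
bowl 0.76 [0.578 0.289 0.016]
drill 0.91 [0.751 0.074 0.053]
```

View pics/fin.png

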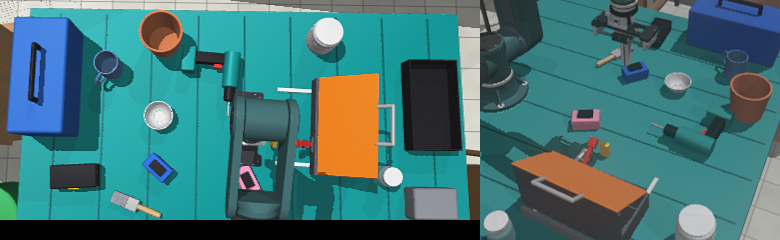

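The last picture shows the caddy home with the drop-front shut (345,125), the lever up (303,144), the keeper post now clear of it, and the bowl and drill unmoved. Handing in.

```bash
python3 -c "
from bench import *
print(close_job())"
```

```text
the job is handed in; nothing more can be done
None
```

I did the whole job in the order asked and handed it in at about 38 s of robot time. I locked the brake, opened the drop-front and packed the grey battery and the small black bit case. Then I shut the drop-front, released the brake and rolled the caddy back to its stop. The hand-in reported no verdict.

**What was there:** only the battery and bit case were on the bench. No wooden block or punch showed in the top or side views, including the areas the arm had hidden at first.

**Last checks:**
- **Bin:** seen from above before closing, both things lay flat inside it. I could not look inside again after that.
- **Drop-front:** both cameras measured it at 35.1° from level, which matches fully shut. The stop was felt at about 20 N.
- **Brake lever:** its pad top was at about 0.12 m, as at the start, and it had met its upper stop at about 23 N.
- **Caddy:** it met its stop at about 22 N, after about 10 cm of travel.
- **Bowl and drill:** both were where they started, and the robot was touching nothing.

**Disagreements:**
- The drop-front measured about 2.5° short of fully shut at the very start; it is now fully shut.
- When I shut the drop-front, the locked caddy seems to have shifted 9–12 mm; the stated play is about 6 mm. The lever was still down then.
- In the final side view the network reported the bowl at the lever's position. The top view and the picture put it in its place.

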